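# Make up a slotted-weight test load and start the panel tester

### The arm

A 6-joint arm with a two-finger parallel gripper is mounted at the origin on the work surface. World frame = base frame: x ahead of the robot, y to its left, z up, the work surface at z = 0. Lengths are in m, angles in degrees, forces in N, time in s.
With the tool pointing down it reaches from about 0.375 to 0.9 m from the base axis. Payload 3.1 kg.
Tool frame: the origin (TCP) lies on the centre line of the jaws, within the pads' length; the fingertips stand 8 mm ahead of it and the grasp point (between the pads) lies 11 mm behind it; z points along the fingers, y is the line along which they close (so a half turn about z gives the same grasp; the last joint's range is limited). The gripper opens to 87 mm and grips with 3 to 60 N. Pads are 19 mm wide; open, the fingers measure 117 mm over their backs; the gripper's body (75 mm by 190 mm) begins 51 mm behind the grasp point.
Start: joints at [53.772, 30.224, 82.088, -0, 67.689, -10.227], TCP at [0.274, 0.562, 0.231] pointing down, gripper open.
Joint ranges: [-176.69, 176.69], [-43.24, 126.21], [12.49, 139.97], [-82, 262], [0, 151.66], [-163.58, 163.58]. Speed limits (degrees/s): [159.86, 159.86, 180, 180, 180, 180].

### API

Orientations are given as a 3x3 rotation matrix whose columns are the frame's x, y, z axes.
In Python, from rig import * gives the robot as it stands.
- The arm moves only by the tool step_arm, never from a script. Its argument "targets" is a list of rows, each a list of 5 numbers: the opening, from -1 (shut) to 1 (fully open), then the shift along the world's x, y, z normalised to -1 to 1, where 1 is 0.25 m, then the turn about the world's z normalised to -1 to 1, where 1 is 180 degrees. In form: [[fingers, x, y, z, turn], ...]. A call has 1 to 20 rows; each row is the pose to reach, as a shift and turn from the pose commanded when the call began, turning the shorter way round; what a row does not reach only later rows make up. A row lasts 1/10 s, in which the tool goes at most 50 mm and 8.59 degrees, less where a joint would pass 70% of its speed; a pose out of reach is approached as far as the arm can. A call with a number of a shift or a turn outside -1 to 1 is refused whole. A call with a gripper value outside its range is refused whole. The fingers move at their own pace and stop on an object; the grip force is fixed at half the most. Time passes only in rows, so rows that repeat a pose let the fingers close. It gives the time, the measured TCP pose, the force, the opening and the grip force at its end, in the units of the state.
- read_state(): the state, without advancing time (a new reading comes with each control period).
- capture(name): name is "side" or "top" or "wrist"; returns a dict with "color" (420x560x3 uint8, red, green, blue), "mtx" (3x3 intrinsics, pixels), "pose" (4x4, takes a point from camera to world coordinates). Camera axes: x right, y down, z forward; pixel columns grow to the right and rows downward; lengths in m; the calibration is good to about 2 mm. A picture is of the moment at which its call begins. There is no depth.
- hand_in(): hands the job in; it is judged then, once.
The state is a dict: "time_s": time; "joint_positions": joint angles; "qvel": joint speeds; "tau": joint torques, N m; "position": TCP position; "tcp_rot": TCP orientation; "force": force on the tool from outside, world axes, zero at the start; "moment": the same for the moment, N m; "opening": opening from 0.0 (shut) to 1.0 (fully open); "grasp_force": force on a finger pad.
Only numpy, scipy, OpenCV 4.12 (cv2) and the standard library are available. Lean on these libraries where they do the work, as an engineer would, in place of code of your own. Each camera call takes 0.05 s, during which the arm holds its last target. There are 200 camera calls.

### The job

Make up the test load: slide every slotted disc from the cork mat onto the weight hanger where it stands on the bench, rod at the disc's centre and discs lying flat on one another, each slot turned about a quarter turn or more away from the slot of the disc directly below so that none can slide off. Then carry the loaded hanger to the tester and stand it upright on the middle of the narrow raised seat, and after that push the red start lever fully over, away from the robot. Leave the marker, the yellow box and the spare finger alone.

Things in the scene. Friction and masses are not known exactly. Their poses are not given: they have to be found in the camera images.
- disc0: slotted weight disc, bright steel; may be absent. 60 mm across, 6 mm thick, about 100 g; two flats on its rim at its y = +28 and -28 mm, 21 mm long, to grip it by. A slot 11 mm wide runs from the rim on its +x side to 3 mm past its centre (mouth widened to 17 mm). Origin: centre of its underside; z up, x out along the slot. Starts flat on the cork mat
- disc0_mouth (a point): the mouth of that disc's slot: 28 mm from the disc's centre along its +x, at mid thickness
- disc1: slotted weight disc, brass; may be absent. 60 mm across, 6 mm thick, about 100 g; two flats on its rim at its y = +28 and -28 mm, 21 mm long, to grip it by. A slot 11 mm wide runs from the rim on its +x side to 3 mm past its centre (mouth widened to 17 mm). Origin: centre of its underside; z up, x out along the slot. Starts flat on the cork mat
- disc1_mouth (a point): the mouth of that disc's slot: 28 mm from the disc's centre along its +x, at mid thickness
- disc2: slotted weight disc, copper; may be absent. 60 mm across, 6 mm thick, about 100 g; two flats on its rim at its y = +28 and -28 mm, 21 mm long, to grip it by. A slot 11 mm wide runs from the rim on its +x side to 3 mm past its centre (mouth widened to 17 mm). Origin: centre of its underside; z up, x out along the slot. Starts flat on the cork mat
- disc2_mouth (a point): the mouth of that disc's slot: 28 mm from the disc's centre along its +x, at mid thickness
- disc3: slotted weight disc, blue-painted steel; may be absent. 60 mm across, 6 mm thick, about 100 g; two flats on its rim at its y = +28 and -28 mm, 21 mm long, to grip it by. A slot 11 mm wide runs from the rim on its +x side to 3 mm past its centre (mouth widened to 17 mm). Origin: centre of its underside; z up, x out along the slot. Starts flat on the cork mat
- disc3_mouth (a point): the mouth of that disc's slot: 28 mm from the disc's centre along its +x, at mid thickness
- disc4: slotted weight disc, red-painted steel; may be absent. 60 mm across, 6 mm thick, about 100 g; two flats on its rim at its y = +28 and -28 mm, 21 mm long, to grip it by. A slot 11 mm wide runs from the rim on its +x side to 3 mm past its centre (mouth widened to 17 mm). Origin: centre of its underside; z up, x out along the slot. Starts flat on the cork mat
- disc4_mouth (a point): the mouth of that disc's slot: 28 mm from the disc's centre along its +x, at mid thickness
- mat: fixed square cork mat, 290 mm, 3 mm thick, on the table at the robot's left; the discs lie on it in five places: its middle and the corners of a 170 mm square. Origin: centre of its underside
- hanger: loose weight hanger, 200 g, standing on the bench, 55 mm high: dark round steel foot 44 mm across, 6 mm thick; upright steel rod 5 mm thick; square dark-walnut grip on top. The first disc's underside lies 6 mm up, each next one 6 mm higher; discs come in sideways, slot first, below the grip. Origin: centre of the foot's underside; z up the rod, x and y square to the grip
- hanger_grip (a point): middle of the hanger's walnut grip, 22 x 22 mm, from 43 to 55 mm above the bottom of the foot (five discs fill the rod to 36 mm); same axes as the hanger
- tester: fixed panel tester: grey base plate 130 mm (its x) by 200 mm (its y from -150 to +50 mm), 10 mm thick, carrying a narrow column with the raised seat, and the start lever's black housing (70 x 50 mm, 25 mm high) centred at its x = 0, y = -110 mm. Origin: on the table under the middle of the seat; x points away from the robot
- seat (a point): middle of the top face of the tester's seat, 90 mm above the table: a black rubber bar 26 mm wide (its x) and 64 mm long (its y), same axes as the tester
- lever (a joint): angle of the tester's start lever: 0 leaning to the tester's -x (towards the robot), 1.0 rad fully over to its +x; it stays where it is left and needs about 1 N at the ball
- lever_tip (a point): centre of the red 26 mm ball on the start lever, 80 mm from its pivot; the pivot is 32 mm above the table, axis along the tester's y. The ball is about 102 mm high at both ends of its swing and 112 mm in the middle
- marker: blue-and-white marker pen, 120 mm long, lying beyond the work; leave it alone. Origin: its middle, underside
- yellow_box: yellow plastic box 60 x 90 x 40 mm, beyond the work; leave it alone. Origin: centre of its underside
- spare_finger: spare dark-walnut panel finger, 70 mm long, lying between the robot and the tester; leave it alone. Origin: near its middle, underside
Not all that is in view belongs to the job. Of the things that look like the disc0, the largest one is meant. Of the things shaped like the hanger, the steel one is meant.

How it is judged (in metres and radians):
On the way, in this order (a step that is already met when the one before it is completed fails the run):
1. every disc hangs on the hanger with staggered slots, the hanger on the bench (horizontal distance between each of disc0, disc1, disc2, disc3, disc4 and hanger below 0.01 m and angle between the z axis of each of disc0, disc1, disc2, disc3, disc4 and the z axis of hanger, either way round below 0.12 rad and z of disc0 in the frame of hanger between 0.004 and 0.032 m and z of disc1 in the frame of hanger between 0.004 and 0.032 m and z of disc2 in the frame of hanger between 0.004 and 0.032 m and z of disc3 in the frame of hanger between 0.004 and 0.032 m and z of disc4 in the frame of hanger between 0.004 and 0.032 m and (z of disc1 in the frame of disc0 above 0.009 m or z of disc1 in the frame of disc0 below -0.009 m or horizontal distance between disc1_mouth and disc0_mouth above 0.026 m) and (z of disc2 in the frame of disc0 above 0.009 m or z of disc2 in the frame of disc0 below -0.009 m or horizontal distance between disc2_mouth and disc0_mouth above 0.026 m) and (z of disc2 in the frame of disc1 above 0.009 m or z of disc2 in the frame of disc1 below -0.009 m or horizontal distance between disc2_mouth and disc1_mouth above 0.026 m) and (z of disc3 in the frame of disc0 above 0.009 m or z of disc3 in the frame of disc0 below -0.009 m or horizontal distance between disc3_mouth and disc0_mouth above 0.026 m) and (z of disc3 in the frame of disc1 above 0.009 m or z of disc3 in the frame of disc1 below -0.009 m or horizontal distance between disc3_mouth and disc1_mouth above 0.026 m) and (z of disc3 in the frame of disc2 above 0.009 m or z of disc3 in the frame of disc2 below -0.009 m or horizontal distance between disc3_mouth and disc2_mouth above 0.026 m) and (z of disc4 in the frame of disc0 above 0.009 m or z of disc4 in the frame of disc0 below -0.009 m or horizontal distance between disc4_mouth and disc0_mouth above 0.026 m) and (z of disc4 in the frame of disc1 above 0.009 m or z of disc4 in the frame of disc1 below -0.009 m or horizontal distance between disc4_mouth and disc1_mouth above 0.026 m) and (z of disc4 in the frame of disc2 above 0.009 m or z of disc4 in the frame of disc2 below -0.009 m or horizontal distance between disc4_mouth and disc2_mouth above 0.026 m) and (z of disc4 in the frame of disc3 above 0.009 m or z of disc4 in the frame of disc3 below -0.009 m or horizontal distance between disc4_mouth and disc3_mouth above 0.026 m) and height (world z) of hanger below 0.01 m), for 0.2 s.
2. the loaded hanger stands on the raised seat (x of hanger in the frame of seat between -0.01 and 0.01 m and y of hanger in the frame of seat between -0.02 and 0.02 m and z of hanger in the frame of seat between -0.004 and 0.004 m and angle between hanger's own z axis and vertical below 0.1 rad and horizontal distance between each of disc0, disc1, disc2, disc3, disc4 and hanger below 0.01 m and angle between the z axis of each of disc0, disc1, disc2, disc3, disc4 and the z axis of hanger, either way round below 0.12 rad and z of disc0 in the frame of hanger between 0.004 and 0.032 m and z of disc1 in the frame of hanger between 0.004 and 0.032 m and z of disc2 in the frame of hanger between 0.004 and 0.032 m and z of disc3 in the frame of hanger between 0.004 and 0.032 m and z of disc4 in the frame of hanger between 0.004 and 0.032 m and (z of disc1 in the frame of disc0 above 0.009 m or z of disc1 in the frame of disc0 below -0.009 m or horizontal distance between disc1_mouth and disc0_mouth above 0.026 m) and (z of disc2 in the frame of disc0 above 0.009 m or z of disc2 in the frame of disc0 below -0.009 m or horizontal distance between disc2_mouth and disc0_mouth above 0.026 m) and (z of disc2 in the frame of disc1 above 0.009 m or z of disc2 in the frame of disc1 below -0.009 m or horizontal distance between disc2_mouth and disc1_mouth above 0.026 m) and (z of disc3 in the frame of disc0 above 0.009 m or z of disc3 in the frame of disc0 below -0.009 m or horizontal distance between disc3_mouth and disc0_mouth above 0.026 m) and (z of disc3 in the frame of disc1 above 0.009 m or z of disc3 in the frame of disc1 below -0.009 m or horizontal distance between disc3_mouth and disc1_mouth above 0.026 m) and (z of disc3 in the frame of disc2 above 0.009 m or z of disc3 in the frame of disc2 below -0.009 m or horizontal distance between disc3_mouth and disc2_mouth above 0.026 m) and (z of disc4 in the frame of disc0 above 0.009 m or z of disc4 in the frame of disc0 below -0.009 m or horizontal distance between disc4_mouth and disc0_mouth above 0.026 m) and (z of disc4 in the frame of disc1 above 0.009 m or z of disc4 in the frame of disc1 below -0.009 m or horizontal distance between disc4_mouth and disc1_mouth above 0.026 m) and (z of disc4 in the frame of disc2 above 0.009 m or z of disc4 in the frame of disc2 below -0.009 m or horizontal distance between disc4_mouth and disc2_mouth above 0.026 m) and (z of disc4 in the frame of disc3 above 0.009 m or z of disc4 in the frame of disc3 below -0.009 m or horizontal distance between disc4_mouth and disc3_mouth above 0.026 m)), for 0.3 s.
3. the start lever is fully over (value of joint lever above 0.85 rad), for 0.1 s.
At the end, for the whole second after the job is handed in: every disc on the hanger (within 10 mm of the rod, flat within 0.12 rad), neighbouring slots at least about 55 degrees apart; the hanger upright (0.1 rad) and at rest on the seat, within 10 mm of its middle across and 20 mm along; lever above 0.85 rad (all of step 2 and linear speed of each of hanger, disc0, disc1, disc2, disc3, disc4 below 0.02 m/s and value of joint lever above 0.85 rad); the robot touches nothing.
It fails at once if the marker is disturbed (moved more than 30 mm) (distance of marker from where it was at the start of the episode above 0.03 m).
It fails at once if the yellow box is disturbed (moved more than 30 mm) (distance of yellow_box from where it was at the start of the episode above 0.03 m).
It fails at once if the spare finger is disturbed (moved more than 30 mm) (distance of spare_finger from where it was at the start of the episode above 0.03 m).
It fails at once if the start lever is thrown before the load stands on the seat (value of joint lever above 0.6 rad and distance between hanger and seat above 0.06 m).
Of disc0, disc1, disc2, disc3, disc4 only 4 to 5 are there at a start; the rules pass over those that are not, and their reading is None.
At some moment in a run one of disc0, disc1, disc2, disc3, disc4 may be knocked a few centimetres aside while the robot is not near it.
It also fails if it takes over 208 s, if anything falls off the work surface, if the arm or the gripper's body presses on something with over 40 N, if the wrist force passes 120 N, or if a joint passes its speed limit or range.

## Working session

There is one attempt and no reset: what is moved stays moved. The work goes in short steps, Python scripts to look and compute and a tool call to move; the robot and the scene stay as the last step left them, time stands still between calls to the robot, and variables do not carry over. Pictures are saved under pics/ and viewed, at most 14 in all, crops included, and the job is handed in when it is done.

Besides the shell and the picture viewer there is one more tool, called in YAML: its name, and indented under it one key for each argument. step_arm: Moves the arm, as the interface text tells. Scaled input: -1 to 1 covers 0.25 m each way for a shift and 180 degrees each way for a turn. Its arguments: {"type":"object","properties":{"targets":{"type":"array","items":{"type":"array","items":{"type":"number"}}}},"required":["targets"]}

```bash
ls; mkdir -p pics; cat > h.py <<'E'
from rig import *
import numpy as np, cv2
def snap(cam,name):
    c=capture(cam); cv2.imwrite(f'pics/{name}.png',c['color'][:,:,::-1]); np.savez(f'pics/{name}.npz',**c); return c
def p2w(name,uv,z):
    c=np.load(f'pics/{name}.npz'); K,T=c['mtx'],c['pose']
    out=[]
    for u,v in uv:
        d=T[:3,:3]@np.linalg.solve(K,[u,v,1.]); o=T[:3,3]; out.append(o+d*(z-o[2])/d[2])
    return np.array(out)
def w2p(name,P):
    c=np.load(f'pics/{name}.npz'); K,T=c['mtx'],c['pose']
    q=(np.asarray(P)-T[:3,3])@T[:3,:3]; q=q@K.T; return q[:,:2]/q[:,2:]
E
python3 - <<'E'
from h import *
t=snap('top','top0'); s=snap('side','side0')
print(t['mtx'],t['pose'].round(3),s['pose'].round(3))
print(read_state())
E
```

```text
pics
[[461.44596231   0.         277.07396176]
 [  0.         461.44596231 211.92342527]
 [  0.           0.           1.        ]] [[ 0.014 -0.996  0.085  0.452]
 [-1.    -0.013  0.018 -0.006]
 [-0.017 -0.085 -0.996  1.202]
 [ 0.     0.     0.     1.   ]] [[-0.994 -0.088  0.058  0.478]
 [-0.105  0.753 -0.65   0.756]
 [ 0.014 -0.653 -0.758  0.965]
 [ 0.     0.     0.     1.   ]]
{'time_s': 0.1, 'joint_positions': array([ 5.37738811e+01,  3.02723490e+01,  8.21463847e+01, -8.62782888e-04,
        6.76896573e+01, -1.02262426e+01]), 'qvel': array([ 0.08036308, -0.13075866, -0.16624388,  0.08259184,  0.09688344,
        0.05757276]), 'tau': array([-7.81322542e-04, -4.40990067e+01, -1.77149177e+01,  6.33881078e-02,
        5.34217805e-02, -4.40962731e-05]), 'position': array([0.27357584, 0.56125536, 0.22969808]), 'tcp_rot': array([[-8.98797327e-01,  4.38363024e-01, -1.10675322e-03],
       [ 4.38364302e-01,  8.98796075e-01, -1.53431423e-03],
       [ 3.22158821e-04, -1.86419863e-03, -9.99998210e-01]]), 'force': array([ 0.23181895,  0.34830897, -0.33144517]), 'moment': array([ 0.01616624, -0.03312614, -0.00568389]), 'grasp_force': 0.0, 'opening': 1.0024141856441269}
```

View pics/top0.png

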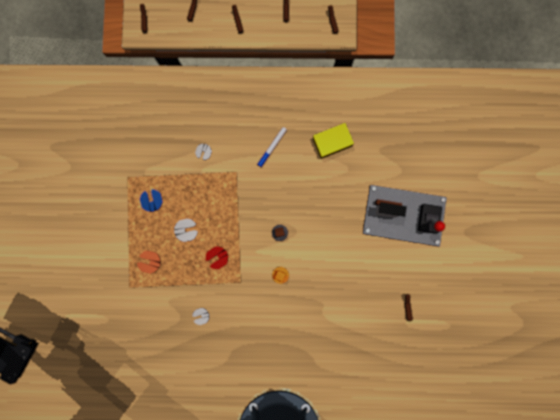

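View pics/side0.png

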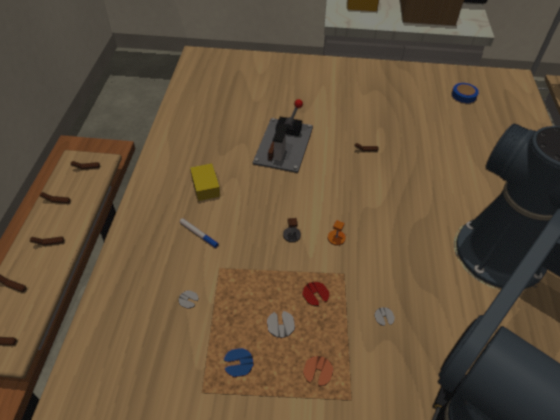

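The top view shows four discs on the mat: blue at (151,201), bright steel at (185,230), copper at (149,262) and red at (217,258). There is no brass disc.

- **disc0 candidates:** (185,230), (203,151) and (201,316). The one at (185,230) is the largest and lies on the mat, so it is the one meant.
- **Hanger candidates:** (280,233) is dark steel and (280,275) is orange. The dark one is meant.

I'll confirm both in an enlarged crop.

```bash
python3 - <<'E'
from h import *
im=cv2.imread('pics/top0.png')
a=cv2.resize(im[135:335,110:310],(600,600),interpolation=cv2.INTER_CUBIC)
cv2.imwrite('pics/crop1.png',a)
for n,uv,z in [('blue',(151,201),.009),('steel',(185,230),.009),('cop',(149,262),.009),('red',(217,258),.009),('grip',(280,232),.055),('seat',(392,210),.09),('ball',(440,226),.102),('sp',(408,307),.01),('matc',(184,230),.003)]:
    print(n,p2w('top0',[uv],z)[0].round(3))
E
```

```text
blue [0.578 0.345 0.009]
steel [0.504 0.253 0.009]
cop [0.42  0.344 0.009]
red [0.432 0.168 0.009]
grip [0.5   0.006 0.055]
seat [ 0.555 -0.264  0.09 ]
ball [ 0.517 -0.374  0.102]
sp [ 0.316 -0.321  0.01 ]
matc [0.504 0.257 0.003]
```

View pics/crop1.png

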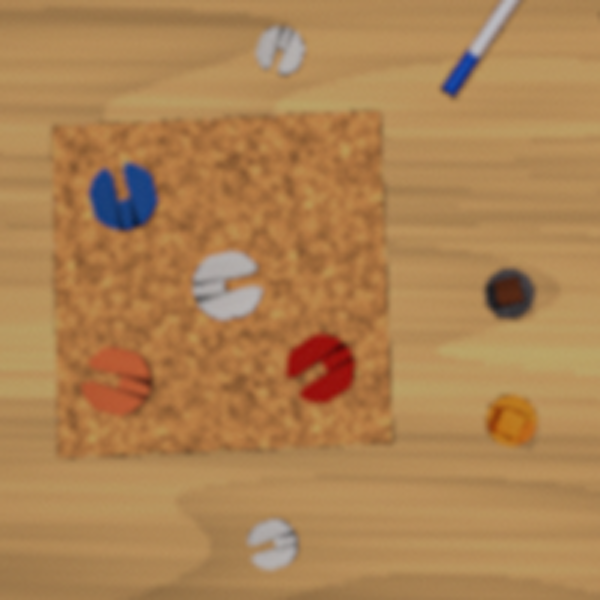

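The crop confirms both choices. The large steel disc in the middle of the mat has its slot to the image right, blue's is up, copper's is left and red's is lower-left. The dark hanger is at crop (510,293) and the decoy is orange. Next I'll move over the mat to look with the wrist camera.

step_arm:
  targets:
    - [1,0.35,-0.6,0.4,0.144]
    - [1,0.35,-0.6,0.4,0.144]
    - [1,0.7,-0.96,0.4,0.144]
    - [1,0.7,-0.96,0.4,0.144]
    - [1,0.7,-0.96,0.4,0.144]
    - [1,0.7,-0.96,0.4,0.144]
    - [1,0.7,-0.96,0.4,0.144]
    - [1,0.7,-0.96,0.4,0.144]
    - [1,0.7,-0.96,0.4,0.144]
    - [1,0.7,-0.96,0.4,0.144]
    - [1,0.7,-0.96,0.4,0.144]
    - [1,0.7,-0.96,0.4,0.144]

```text
time_s: 1.3
position: [0.448, 0.3226, 0.3302]
tcp_rot: [[-1.0, -0.0, -0.001], [-0.0, 1.0, -0.0], [0.001, -0.0, -1.0]]
force: [-0.6, 0.2, -0.2]
opening: 0.999
grasp_force: 0.0
```

```bash
python3 - <<'E'
from h import *
t=snap('wrist','w1'); s=read_state()
print(t['mtx'],t['pose'].round(3),s['position'],s['tcp_rot'].round(3),s['joint_positions'].round(1),s['time_s'])
E
```

```text
[[291.33927558   0.         278.97984142]
 [  0.         291.33927558 212.79927044]
 [  0.           0.           1.        ]] [[-0.001  0.954  0.299  0.366]
 [ 1.     0.001 -0.     0.322]
 [-0.001  0.299 -0.954  0.485]
 [ 0.     0.     0.     1.   ]] [0.4482357  0.3224866  0.33030072] [[-1.    -0.    -0.001]
 [-0.     1.    -0.   ]
 [ 0.001 -0.    -1.   ]] [ 24.1  18.6  85.1   0.   76.3 -65.9] 1.35
```

View pics/w1.png

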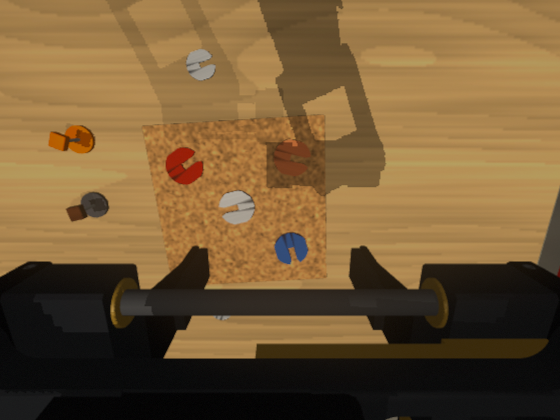

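The wrist view shows the mat with red at (185,166), steel at (237,207), copper at (293,158) and blue at (291,248). The hanger is at (92,205). I'll fit the disc poses with a template, using both cameras.

```bash
cat > fit.py <<'E'
from h import *
from scipy.optimize import minimize
R=0.0005
def rect(name,cx,cy,z,half):
    """top-down patch: col -> world y, row -> world x, R m per px"""
    c=np.load(f'pics/{name}.npz'); n=int(2*half/R)
    ij=np.array([[0,0],[n,0],[n,n],[0,n]],np.float32)
    W=np.c_[cx-half+ij[:,1]*R,cy-half+ij[:,0]*R,np.full(4,z)]
    H=cv2.getPerspectiveTransform(w2p(name,W).astype(np.float32),ij)
    return cv2.warpPerspective(c['color'],H,(n,n),flags=cv2.INTER_CUBIC)
def fitdisc(name,cx,cy,z=.009,half=.05,th0=None):
    p=cv2.cvtColor(rect(name,cx,cy,z,half),cv2.COLOR_RGB2LAB).astype(float)
    n=p.shape[0]; g=(np.arange(n)+.5)*R-half; X,Y=np.meshgrid(g,g,indexing='ij')
    def sc(q):
        dx,dy=X-q[0],Y-q[1]; a,b=np.cos(q[2]),np.sin(q[2]); u=a*dx+b*dy; v=-b*dx+a*dy; r=np.hypot(u,v)
        s=lambda d:1/(1+np.exp(-d/.0007))
        m=s(.030-r)*s(.028-abs(v)); m*=1-s(u+.003)*s(.0055-abs(v)); o=s(.040-r)*(1-m)
        mi=(p*m[...,None]).sum((0,1))/m.sum(); mo=(p*o[...,None]).sum((0,1))/o.sum()
        vi=(((p-mi)**2).sum(2)*m).sum()/m.sum()+(((p-mo)**2).sum(2)*o).sum()/o.sum()
        return -((mi-mo)**2).sum()/vi
    best=None
    for th in (np.radians(range(0,360,30)) if th0 is None else [th0]):
        r=minimize(sc,[0,0,th],method='Nelder-Mead',options=dict(initial_simplex=np.array([[0,0,th],[.006,0,th],[0,.006,th],[0,0,th+.3]]),xatol=1e-4,fatol=1e-4))
        if best is None or r.fun<best.fun: best=r
    x=best.x; return np.array([cx+x[0],cy+x[1],np.degrees(x[2])%360,-best.fun])
D=dict(blue=(.578,.345),steel=(.504,.253),cop=(.42,.344),red=(.432,.168))
E
python3 - <<'E'
from fit import *
snap('top','top1')
for k,(x,y) in D.items():
    for n in ('top1','w1'): print(k,n,fitdisc(n,x,y).round(4))
E
```

```text
blue top1 [ 0.5808  0.3455 16.3973  7.9291]
blue w1 [ 0.5811  0.3424 15.1736  7.3829]
steel top1 [5.048000e-01 2.521000e-01 2.854211e+02 4.552400e+00]
steel w1 [5.060000e-01 2.480000e-01 2.850234e+02 2.855500e+00]
cop top1 [  0.4184   0.3778 271.9223   0.7739]
cop w1 [4.267000e-01 3.288000e-01 3.365541e+02 3.673000e-01]
red top1 [  0.4345   0.1694 124.9318   7.1101]
red w1 [  0.4353   0.1666 123.7514   5.8062]
```

step_arm:
  targets:
    - [1,0.229,-0.29,-0.3,-0.2]
    - [1,0.229,-0.29,-0.5,-0.2]
    - [1,0.229,-0.29,-0.72,-0.4156]
    - [1,0.229,-0.29,-0.72,-0.4156]
    - [1,0.229,-0.29,-0.72,-0.4156]
    - [1,0.229,-0.29,-0.72,-0.4156]
    - [1,0.229,-0.29,-0.72,-0.4156]
    - [1,0.229,-0.29,-0.72,-0.4156]
    - [1,0.229,-0.29,-0.72,-0.4156]
    - [1,0.229,-0.29,-0.72,-0.4156]
    - [1,0.229,-0.29,-0.72,-0.4156]

```text
time_s: 2.5
position: [0.5062, 0.2495, 0.1505]
tcp_rot: [[-0.263, 0.965, 0.0], [0.965, 0.263, 0.0], [-0.0, 0.0, -1.0]]
force: [-0.2, 0.7, -0.8]
opening: 1.003
grasp_force: 0.0
```

```bash
python3 - <<'E'
from fit import *
snap('wrist','w2'); snap('top','top2'); s=read_state(); p=s['position']; print(p,s['tcp_rot'].round(3)[:2,:2],s['joint_positions'].round(1))
print(fitdisc('w2',.5054,.250).round(4),w2p('w2',[p,[.505,.25,.009]]))
for k in('cop','red'): print(k,fitdisc('top2',*D[k]).round(4), fitdisc('w2',*D[k]).round(4))
a=rect('w2',.5,.01,.055,.07); b=rect('w2',.5,.01,.006,.07); c=rect('top2',.5,.006,.055,.07); d=rect('top2',.5,.006,.006,.07)
cv2.imwrite('pics/h1.png',np.vstack([np.hstack([a,b]),np.hstack([c,d])])[:,:,::-1])
E
```

```text
[0.50617347 0.2493956  0.15059446] [[-0.262  0.965]
 [ 0.965  0.262]] [14.9 31.7 95.3 -0.  53.1 -0.3]
[5.06000e-01 2.47400e-01 2.85359e+02 5.30100e-01] [[278.25700714 266.08238409]
 [277.7061755  201.5057724 ]]
cop [ 0.3752  0.3474 75.018   0.4928] [  0.4268   0.3225 212.3342   0.4621]
red [  0.4343   0.1698 124.9167   7.1077] [  0.4362   0.1684 122.8924   0.6988]
```

View pics/w2.png

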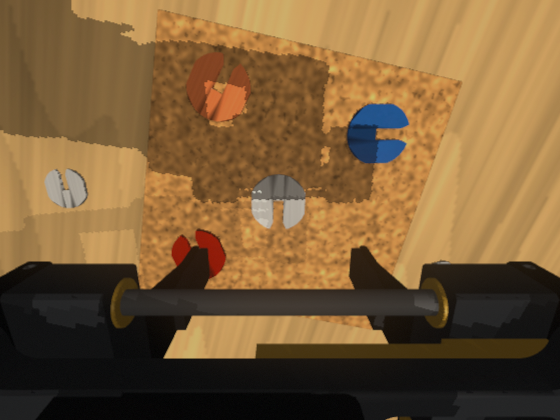

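View pics/h1.png

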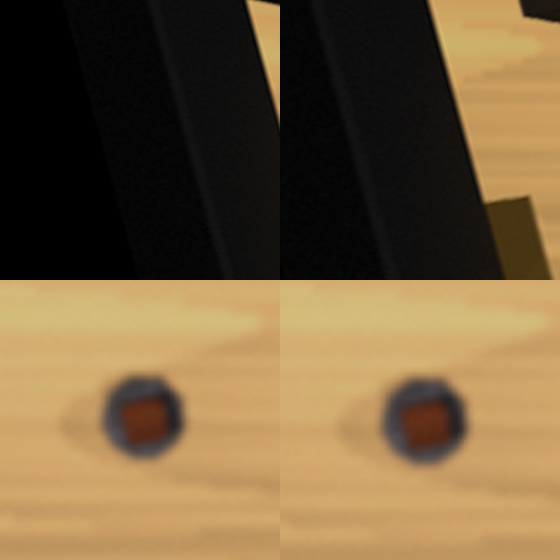

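Both crops put the hanger at about (0.501, 0.009) with its grip turned about 10°, and foot and grip agree. The wrist view shows the steel disc at (278,201) between the fingers. I'll grasp it.

step_arm:
  targets:
    - [1,0,0,-0.2,0]
    - [1,0,0,-0.4,0]
    - [1,0,0,-0.48,0]
    - [1,0,0,-0.52,0]
    - [1,0,0,-0.55,0]
    - [1,0,0,-0.55,0]
    - [-1,0,0,-0.55,0]
    - [-1,0,0,-0.55,0]
    - [-1,0,0,-0.55,0]
    - [-1,0,0,-0.55,0]
    - [-1,0,0,-0.55,0]
    - [-1,0,0,-0.55,0]
    - [-1,0,0,-0.55,0]

```text
time_s: 3.9
position: [0.5062, 0.2492, 0.0135]
tcp_rot: [[-0.261, 0.965, 0.0], [0.965, 0.261, 0.0], [-0.0, 0.0, -1.0]]
force: [-0.7, -0.6, 4.9]
opening: 0.635
grasp_force: 30.0
```

step_arm:
  targets:
    - [-1,0,0,0.1,0]
    - [-1,0,0,0.2,0]
    - [-1,-0.05,-0.2,0.2,0]
    - [-1,-0.08,-0.4,0.2,0]
    - [-1,-0.11,-0.55,0.2,0]
    - [-1,-0.11,-0.633,0.2,0]
    - [-1,-0.11,-0.633,0.2,0]
    - [-1,-0.11,-0.633,0.2,0]
    - [-1,-0.11,-0.633,0.2,0]

```text
time_s: 4.8
position: [0.4788, 0.0918, 0.0629]
tcp_rot: [[-0.261, 0.965, 0.0], [0.965, 0.261, 0.0], [0.0, 0.0, -1.0]]
force: [0.9, 0.6, -1.1]
opening: 0.636
grasp_force: 30.0
```

```bash
python3 - <<'E'
from fit import *
snap('wrist','w3');  s=read_state(); p=s['position']; print(p,s['grasp_force'],s['opening'])
im=cv2.imread('pics/w3.png'); cv2.imwrite('pics/w3c.png',cv2.resize(im[100:300,150:410],(780,600),interpolation=cv2.INTER_CUBIC))
g=np.array([.501,.009,0]);print(w2p('w3',[p,g+[0,0,.055],g+[0,0,.006]]))
E
```

```text
[0.47877978 0.09198391 0.0629424 ] 29.995848834514618 0.6313996119026376
[[278.31916702 265.58387913]
 [278.06112836 369.88597609]
 [278.24962224 323.7677079 ]]
```

View pics/w3c.png

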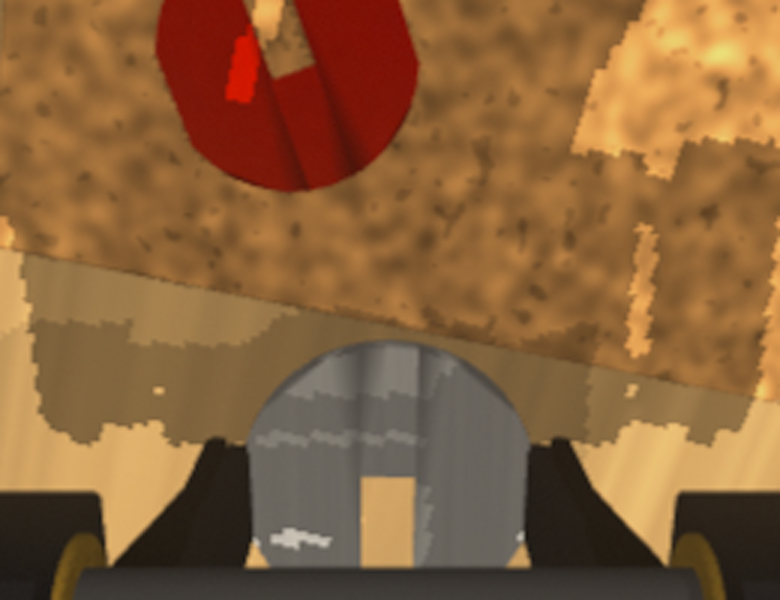

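The crop shows the steel disc held level between the pads, with the slot's end at crop (387,478) and the rear rim at (390,342).

```bash
python3 - <<'E'
from fit import *
s=read_state(); p=s['position']; R_=s['tcp_rot']
pt=lambda u,v:(150+u/3,100+v/3)
for z in (.0584,): 
    q=p2w('w3',[pt(387,478),pt(390,342),pt(249,500),pt(527,500)],z); print(((q-p)@R_*1000).round(1))
snap('side','s3')
g=np.array([.501,.009,0]); im=cv2.imread('pics/s3.png'); print(w2p('s3',[p,g+[0,0,.055],g]))
u,v=w2p('s3',[p])[0].astype(int); cv2.imwrite('pics/s3c.png',cv2.resize(im[v-60:v+60,u-80:u+80],(800,600),interpolation=cv2.INTER_CUBIC)); print(u,v)
E
```

```text
[[  1.8   0.4   4.5]
 [ 30.5   1.    4.5]
 [ -3.1 -27.6   4.5]
 [ -3.1  28.8   4.5]]
[[298.98113261 249.25212889]
 [291.92342386 222.04929964]
 [290.98779666 236.3155032 ]]
298 249
```

View pics/s3c.png

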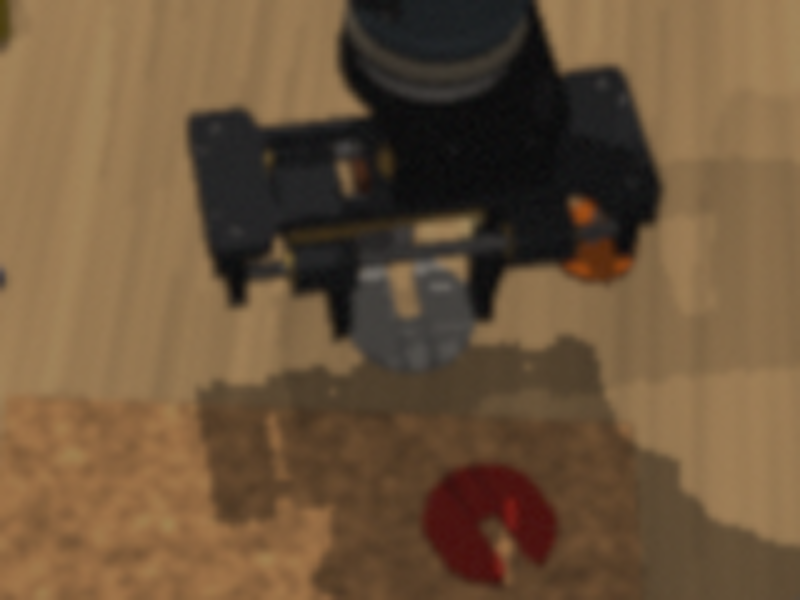

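step_arm:
  targets:
    - [-1,0,0,-0.1,0]
    - [-1,0,0,-0.16,0]
    - [-1,0,0,-0.178,0]
    - [-1,0,0,-0.178,0]
    - [-1,0.023,-0.084,-0.178,0]
    - [-1,0.046,-0.168,-0.178,0]
    - [-1,0.06,-0.22,-0.178,0]
    - [-1,0.075,-0.28,-0.178,0]
    - [-1,0.091,-0.337,-0.178,0]
    - [-1,0.091,-0.337,-0.178,0]
    - [-1,0.091,-0.337,-0.178,0]

```text
time_s: 6.0
position: [0.5013, 0.0066, 0.0186]
tcp_rot: [[-0.26, 0.966, -0.0], [0.966, 0.26, 0.0], [0.0, -0.0, -1.0]]
force: [-0.4, 0.2, -0.4]
opening: 0.635
grasp_force: 30.0
```

```bash
python3 - <<'E'
from fit import *
s=read_state(); p=s['position']; print(p,s['force'])
c=snap('side','s4'); snap('wrist','w4')
im=cv2.imread('pics/s4.png'); u,v=w2p('s4',[p])[0].astype(int)
a=cv2.resize(im[v-40:v+40,u-40:u+40],(400,400),interpolation=cv2.INTER_CUBIC)
w=cv2.resize(cv2.imread('pics/w4.png')[200:300,210:350],(400,400*100//140),interpolation=cv2.INTER_CUBIC); w=np.vstack([w,np.zeros((400-len(w),400,3),np.uint8)])
cv2.imwrite('pics/i4.png',np.hstack([a,w]))
E
```

```text
[0.50126782 0.00656598 0.01858359] [-0.38452089  0.22747589 -0.43167491]
```

View pics/i4.png

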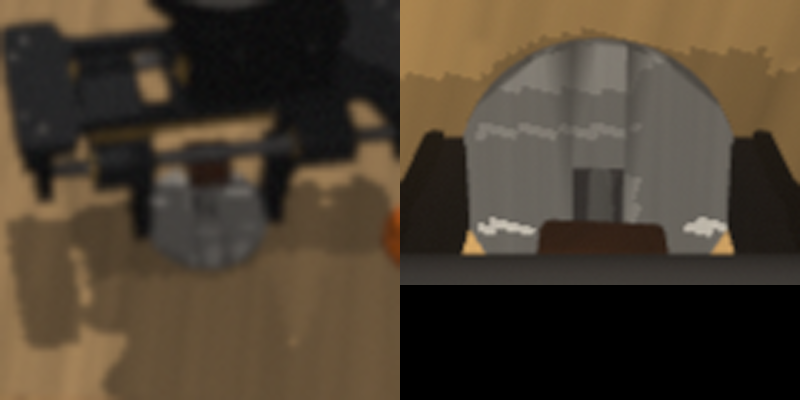

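The side and wrist crops show the disc on the foot under the grip. The slot is centred laterally (slot at 598, grip at 602). I'll check the depth from the grip's near edge at wrist crop (602,222).

```bash
python3 - <<'E'
from fit import *
s=read_state(); p=s['position']; R_=s['tcp_rot']
pt=lambda u,v:(210+(u-400)*.35,200+v*.35)
for n,uv,z in [('edge55',(602,222),.055),('edge43',(602,222),.043),('slotend',(598,169),.0141),('rim',(598,39),.0141)]:
    q=p2w('w4',[pt(*uv)],z); print(n,((q-p)@R_*1000).round(1))
E
```

```text
edge55 [[ 13.    1.2 -36.5]]
edge43 [[  6.    1.3 -24.5]]
slotend [[1.9 0.6 4.4]]
rim [[30.7  0.6  4.4]]
```

step_arm:
  targets:
    - [-1,0.002,-0.008,0,0]
    - [-1,0.004,-0.016,0,0]
    - [-1,0.004,-0.016,0,0]
    - [-1,0.004,-0.016,-0.004,0]
    - [-1,0.004,-0.016,-0.007,0]
    - [-1,0.004,-0.016,-0.007,0]
    - [1,0.004,-0.016,-0.007,0]
    - [1,0.004,-0.016,-0.007,0]
    - [1,0.004,-0.016,-0.007,0]
    - [1,0.004,-0.016,-0.007,0]
    - [1,0.004,-0.016,0.1,0]
    - [1,0.004,-0.016,0.25,0]
    - [1,0.004,-0.016,0.4,0]
    - [1,0.004,-0.016,0.4,0]
    - [1,0.004,0.184,0.4,0]
    - [1,0.004,0.384,0.4,0]
    - [1,0.004,0.584,0.4,0]
    - [1,0.004,0.784,0.4,0]
    - [1,0.004,0.784,0.4,0]
    - [1,0.004,0.784,0.4,0]

```text
time_s: 8.1
position: [0.5015, 0.2037, 0.1178]
tcp_rot: [[-0.264, 0.965, -0.001], [0.965, 0.264, -0.001], [-0.0, -0.001, -1.0]]
force: [0.0, 0.2, -0.2]
opening: 1.001
grasp_force: 0.0
```

```bash
python3 - <<'E'
from fit import *
s=read_state(); p=s['position']; print(p,s['force'],s['opening'])
snap('top','top5'); snap('side','s5'); snap('wrist','w5')
for k in D: print(k,fitdisc('top5',*D[k]).round(4), fitdisc('w5',*D[k]).round(4))
print('on',fitdisc('top5',.501,.006,.012).round(4))
im=cv2.imread('pics/s5.png'); u,v=w2p('s5',[[.501,.005,.02]])[0].astype(int)
a=cv2.resize(im[v-30:v+30,u-30:u+30],(400,400),interpolation=cv2.INTER_CUBIC)
im=cv2.imread('pics/top5.png'); u,v=w2p('top5',[[.501,.005,.02]])[0].astype(int)
b=cv2.resize(im[v-30:v+30,u-30:u+30],(400,400),interpolation=cv2.INTER_CUBIC)
cv2.imwrite('pics/i5.png',np.hstack([a,b]))
E
```

```text
[0.50154329 0.20373451 0.11775346] [ 0.02704461  0.22710207 -0.21075079] 1.0005086971188795
blue [ 0.5809  0.3462 13.6377  0.5406] [ 0.5814  0.3421 15.5737  6.1994]
steel [4.323000e-01 2.609000e-01 3.297958e+02 1.192400e+00] [ 0.4959  0.2772 84.7813  0.2203]
cop [  0.4486   0.3329 185.9894   0.8102] [ 0.4923  0.3541 48.9051  0.631 ]
red [4.345000e-01 1.716000e-01 2.543104e+02 4.840000e-01] [  0.4362   0.1676 123.6321   1.1172]
on [4.86800e-01 1.00000e-02 1.90879e+02 3.38900e-01]
```

View pics/i5.png

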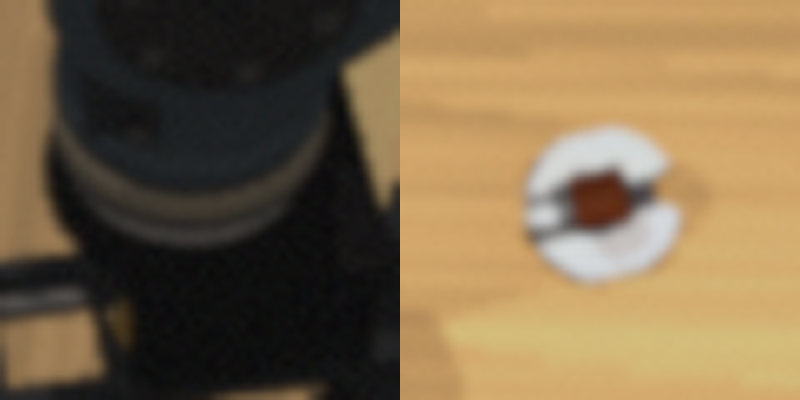

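The steel disc sits centred under the grip in the top crop: disc about (603,203), grip (602,198), slot to the right. Next I'll work out the top camera's bias from that known placement.

```bash
cat >> fit.py <<'E'
def grip(name,cx=.502,cy=.006,z=.055,half=.04):
    p=rect(name,cx,cy,z,half); h=cv2.cvtColor(p,cv2.COLOR_RGB2HSV)
    r,g,b=[p[...,i].astype(int) for i in range(3)]
    m=((r>45)&(r<150)&(r-b>25)&(g<r*.62)).astype(np.uint8)
    n,l,st,ce=cv2.connectedComponentsWithStats(m); 
    k=1+np.argmax(st[1:,4]); c=max(cv2.findContours((l==k).astype(np.uint8),0,1)[0],key=cv2.contourArea)
    (a,b_),wh,ang=cv2.minAreaRect(c)
    return np.array([cx-half+b_*R,cy-half+a*R]),np.array(wh)*R,ang
def bright(name,cx,cy,z,half=.045):
    p=cv2.cvtColor(rect(name,cx,cy,z,half),cv2.COLOR_RGB2HSV)
    m=((p[...,1]<60)&(p[...,2]>150)).astype(np.uint8); pts=cv2.findNonZero(m)
    (a,b),r=cv2.minEnclosingCircle(pts); return cx-half+b*R,cy-half+a*R,r*R
E
python3 - <<'E'
from fit import *
print(bright('top5',.502,.006,.012)); print(grip('top5')); print(grip('top2'))
E
```

```text
(0.5009194564819336, 0.006457111358642582, 0.030777936935424806)
(array([0.50052623, 0.00663853]), array([0.01620453, 0.01972601]), 76.75948333740234)
(array([0.50008824, 0.00864706]), array([0.02061553, 0.02158567]), 75.96376037597656)
```

step_arm:
  targets:
    - [1,-0.15,-0.1,0,0.05]
    - [1,-0.263,-0.148,0,0.105]
    - [1,-0.263,-0.148,-0.1,0.105]
    - [1,-0.263,-0.148,-0.2,0.105]
    - [1,-0.263,-0.148,-0.3,0.105]
    - [1,-0.263,-0.148,-0.38,0.105]
    - [1,-0.263,-0.148,-0.417,0.105]
    - [1,-0.263,-0.148,-0.417,0.105]
    - [-1,-0.263,-0.148,-0.417,0.105]
    - [-1,-0.263,-0.148,-0.417,0.105]
    - [-1,-0.263,-0.148,-0.417,0.105]
    - [-1,-0.263,-0.148,-0.417,0.105]
    - [-1,-0.263,-0.148,-0.417,0.105]
    - [-1,-0.263,-0.148,-0.417,0.105]
    - [-1,-0.263,-0.148,-0.2,0.105]
    - [-1,-0.263,-0.148,0,0.105]
    - [-1,-0.263,-0.148,0,0.105]

```text
time_s: 9.95
position: [0.4398, 0.1664, 0.1225]
tcp_rot: [[-0.56, 0.829, 0.009], [0.829, 0.56, 0.001], [-0.004, 0.009, -1.0]]
force: [0.3, -0.8, -2.0]
opening: 0.624
grasp_force: 30.0
```

```bash
python3 - <<'E'
from fit import *
s=read_state(); p=s['position']; R_=s['tcp_rot'];print(p,s['opening'],s['grasp_force'],R_[:2,:2].round(3))
snap('wrist','w6'); z=p[2]-.0045
f=fitdisc('w6',p[0],p[1],z,.04,np.radians(124)); print(f.round(4),((np.array([f[0],f[1],z])-p)@R_*1000).round(1))
snap('top','top6')
for k in ('cop','blue'): print(k,fitdisc('top6',*D[k]).round(4))
E
```

```text
[0.43982738 0.16639018 0.12254368] 0.623530932084031 29.999805092811584 [[-0.56   0.829]
 [ 0.829  0.56 ]]
[  0.4388   0.1684 124.805    0.4478] [2.3 0.3 4.5]
cop [ 0.39    0.3503 74.1886  0.6484]
blue [ 0.5808  0.3455 16.4242  7.9554]
```

step_arm:
  targets:
    - [-1,0.1,-0.2,0,0.105]
    - [-1,0.2,-0.39,0,0]
    - [-1,0.3,-0.58,0,0]
    - [-1,0.4,-0.78,0,0]
    - [-1,0.456,-0.935,0,0]
    - [-1,0.456,-0.935,0,0]
    - [-1,0.456,-0.935,-0.2,0]
    - [-1,0.456,-0.935,-0.3,0]
    - [-1,0.456,-0.935,-0.3,0]
    - [-1,0.456,-0.935,-0.3,0]

```text
time_s: 11.05
position: [0.5494, -0.0672, 0.0423]
tcp_rot: [[-0.56, 0.829, -0.004], [0.829, 0.56, 0.001], [0.003, -0.002, -1.0]]
force: [0.6, -0.0, -0.3]
opening: 0.627
grasp_force: 30.0
```

```bash
python3 - <<'E'
from fit import *
s=read_state(); p=s['position']; R_=s['tcp_rot'];print(p,s['opening'],s['grasp_force'],R_[:2,:2].round(3))
snap('wrist','w7'); z=p[2]-.0045
f=fitdisc('w7',p[0],p[1],z,.04,np.arctan2(R_[1,0],R_[0,0])); print(f.round(4),((np.array([f[0],f[1],z])-p)@R_*1000).round(1))
im=cv2.imread('pics/w7.png'); cv2.imwrite('pics/w7c.png',cv2.resize(im[100:300,150:410],(780,600),interpolation=cv2.INTER_CUBIC))
print(w2p('w7',[[.5016,.0028,.055]]),grip('w7',.5016,.0028))
E
```

```text
[ 0.54936459 -0.06715183  0.04232343] 0.6267810474166778 29.99967724084854 [[-0.56   0.829]
 [ 0.829  0.56 ]]
[ 5.479000e-01 -6.430000e-02  1.246977e+02  6.225000e-01] [3.2 0.4 4.5]
[[278.11320973 113.86715986]] (array([0.50264783, 0.00342997]), array([0.02105178, 0.02117924]), 77.73522186279297)
```

View pics/w7c.png

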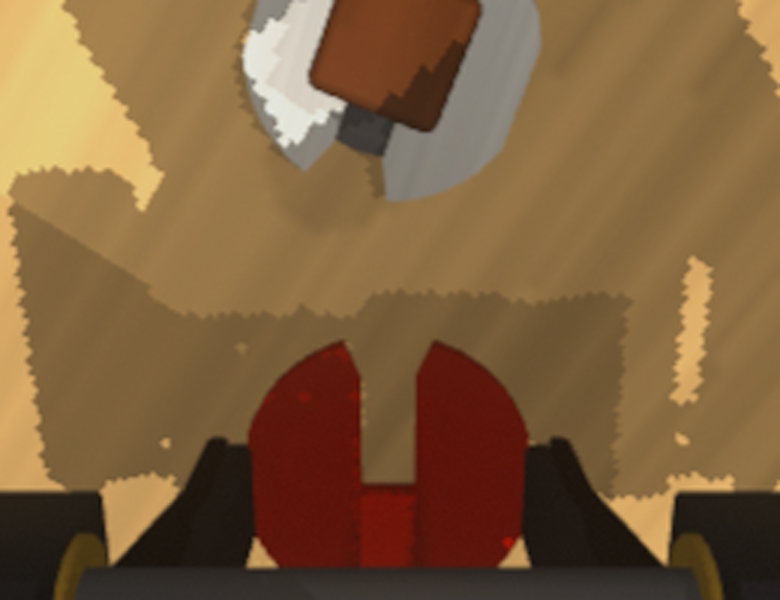

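The wrist crop shows the red disc with its slot aimed at the hanger. The slot end is at crop (388,485), the mouth corners at y=342, and the grip is centred near (395,50).

```bash
python3 - <<'E'
from fit import *
s=read_state(); p=s['position']; R_=s['tcp_rot']
pt=lambda u,v:(150+u/3,100+v/3)
q=p2w('w7',[pt(388,485),pt(345,342),pt(433,342),pt(250,500),pt(527,500)],p[2]-.0045); print(((q-p)@R_*1000).round(1))
print(((np.array([.5026,.0034,p[2]])-p)@R_*1000).round(1))
E
```

```text
[[  2.   -0.6   4.5]
 [ 32.   -8.8   4.5]
 [ 32.    7.9   4.5]
 [ -1.4 -28.4   4.5]
 [ -1.3  27.3   4.5]]
[85.5 -0.   0.1]
```

step_arm:
  targets:
    - [-1,0,0,-0.04,0]
    - [-1,0,0,-0.0735,0]
    - [-1,0,0,-0.0735,0]
    - [-1,-0.03,0.045,-0.0735,0]
    - [-1,-0.07,0.105,-0.0735,0]
    - [-1,-0.1,0.15,-0.0735,0]
    - [-1,-0.13,0.195,-0.0735,0]
    - [-1,-0.16,0.24,-0.0735,0]
    - [-1,-0.182,0.273,-0.0735,0]
    - [-1,-0.182,0.273,-0.0735,0]
    - [-1,-0.182,0.273,-0.0735,0]

```text
time_s: 12.2
position: [0.5057, 0.0003, 0.0253]
tcp_rot: [[-0.56, 0.829, 0.001], [0.829, 0.56, -0.0], [-0.001, 0.001, -1.0]]
force: [0.2, -0.0, -0.9]
opening: 0.628
grasp_force: 30.0
```

```bash
python3 - <<'E'
from fit import *
s=read_state(); p=s['position']; R_=s['tcp_rot'];print(p,s['force'])
snap('wrist','w8'); g=grip('w8',*p[:2]);print(g,((np.r_[g[0],p[2]]-p)@R_*1000).round(1))
E
```

```text
[5.05661739e-01 3.13516820e-04 2.52691571e-02] [ 0.1942964  -0.04740005 -0.86499766]
(array([0.4930453 , 0.01887937]), array([0.04396017, 0.03865559]), 56.05641174316406) [22.4 -0.1 -0. ]
```

step_arm:
  targets:
    - [-1,-0.002,0.003,0,0]
    - [-1,-0.002,0.003,-0.006,0]
    - [-1,-0.002,0.003,-0.01,0]
    - [-1,-0.002,0.003,-0.01,0]
    - [1,-0.002,0.003,-0.01,0]
    - [1,-0.002,0.003,-0.01,0]
    - [1,-0.002,0.003,-0.01,0]
    - [1,-0.002,0.003,-0.01,0]
    - [1,-0.002,0.003,0.1,0]
    - [1,-0.002,0.003,0.25,0]
    - [1,-0.002,0.003,0.4,0]
    - [1,0.07,0.2,0.4,-0.6]
    - [1,0.15,0.4,0.4,-0.6]
    - [1,0.22,0.6,0.4,-0.6]
    - [1,0.3,0.8,0.4,-0.6]
    - [1,0.3,0.98,0.4,-0.6]
    - [1,0.3,0.98,0.4,-0.6]
    - [1,0.3,0.98,0.4,-0.6]
    - [1,0.3,0.98,0.4,-0.6]
    - [1,0.3,0.98,0.4,-0.6]

```text
time_s: 14.25
position: [0.5796, 0.2457, 0.1245]
tcp_rot: [[0.65, 0.76, -0.001], [0.76, -0.65, -0.0], [-0.001, -0.001, -1.0]]
force: [0.4, 0.2, 0.3]
opening: 1.004
grasp_force: 0.0
```

```bash
python3 - <<'E'
from fit import *
s=read_state(); p=s['position']; R_=s['tcp_rot'];print(p,s['joint_positions'].round(1),R_[:2,:2].round(3))
snap('wrist','w9'); snap('top','top9')
print(fitdisc('w9',.5812,.342).round(4),fitdisc('top9',*D['blue']).round(4))
print('red on',fitdisc('top9',.5016,.0065,.018,.045,np.radians(124)).round(4),grip('top9'))
print('cop',fitdisc('w9',*D['cop']).round(4),fitdisc('top9',*D['cop']).round(4))
E
```

```text
[0.57964234 0.24574698 0.1245436 ] [12.8 38.  86.5 -0.  55.6 53.4] [[ 0.65  0.76]
 [ 0.76 -0.65]]
[ 0.582   0.3422 14.512   3.2134] [ 0.5753  0.3687 79.3269  0.857 ]
red on [5.033000e-01 5.600000e-03 1.261782e+02 2.816400e+00] (array([0.5026769 , 0.00108149]), array([0.02726938, 0.0446124 ]), 66.54096984863281)
cop [  0.3892   0.3784 281.8237   0.4716] [  0.4397   0.3308 141.4895   0.4349]
```

step_arm:
  targets:
    - [1,0.008,0.2,0,-0.189]
    - [1,0.008,0.386,0,-0.189]
    - [1,0.008,0.386,0,-0.189]
    - [1,0.008,0.386,-0.1,-0.189]
    - [1,0.008,0.386,-0.2,-0.189]
    - [1,0.008,0.386,-0.3,-0.189]
    - [1,0.008,0.386,-0.4,-0.189]
    - [1,0.008,0.386,-0.444,-0.189]
    - [1,0.008,0.386,-0.444,-0.189]
    - [-1,0.008,0.386,-0.444,-0.189]
    - [-1,0.008,0.386,-0.444,-0.189]
    - [-1,0.008,0.386,-0.444,-0.189]
    - [-1,0.008,0.386,-0.444,-0.189]
    - [-1,0.008,0.386,-0.444,-0.189]
    - [-1,0.008,0.386,-0.444,-0.189]

```text
time_s: 15.85
position: [0.5823, 0.342, 0.0146]
tcp_rot: [[0.962, 0.271, 0.0], [0.271, -0.962, 0.0], [0.001, -0.0, -1.0]]
force: [-0.6, 0.7, 2.6]
opening: 0.626
grasp_force: 30.0
```

```bash
python3 - <<'E'
from fit import *
s=read_state(); p=s['position']; R_=s['tcp_rot'];print(p,s['joint_positions'].round(1),R_[:2,:2].round(3),s['opening'],s['grasp_force'])
snap('wrist','w10'); snap('top','top10')
z=p[2]-.0045
f=fitdisc('w10',p[0],p[1],z,.04,np.arctan2(R_[1,0],R_[0,0])); print(f.round(4),((np.array([f[0],f[1],z])-p)@R_*1000).round(1))
c=np.load('pics/top10.npz')['color'];
b=c[180:280,260:310]
cv2.imwrite('pics/i10.png',np.hstack([cv2.resize(b,(300,600),interpolation=cv2.INTER_CUBIC),cv2.resize(c[235:295,120:170],(500,600),interpolation=cv2.INTER_CUBIC)])[:,:,::-1])
print('cop',fitdisc('top10',.419,.347).round(4))
E
```

```text
[0.58234845 0.34195769 0.01456297] [21.  49.5 81.8  0.  48.7 95.2] [[ 0.962  0.271]
 [ 0.271 -0.962]] 0.6263292037305067 30.000133216381073
[ 0.5842  0.3412 15.187   0.5874] [1.6 1.2 4.5]
cop [ 0.4166  0.3469 34.8775  0.5227]
```

View pics/i10.png

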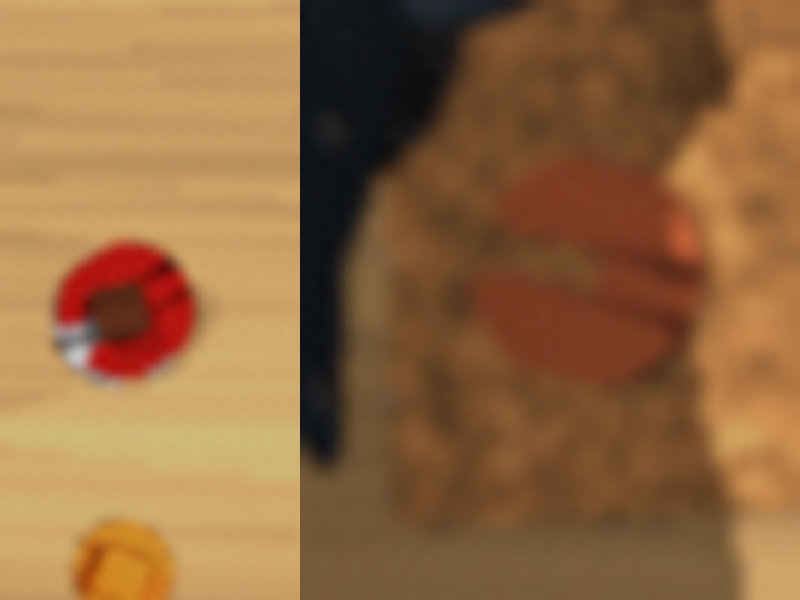

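The left crop shows red on the hanger with its slot to the lower-left and its centre at (126,310). The grip is at (118,312), so red is about 3–4 mm short along its slot but within tolerance. In the right crop copper is centred at (590,270), which is pixel (149,262), and its slot points about 73°. I'll go on with blue.

step_arm:
  targets:
    - [-1,0,0,0.15,0]
    - [-1,0,0,0.3,0]
    - [-1,0,0,0.42,-0.354]
    - [-1,-0.1,-0.18,0.42,-0.354]
    - [-1,-0.2,-0.36,0.42,-0.354]
    - [-1,-0.3,-0.54,0.42,-0.354]
    - [-1,-0.4,-0.72,0.42,-0.354]
    - [-1,-0.495,-0.9,0.42,-0.354]
    - [-1,-0.495,-0.9,0.42,-0.354]
    - [-1,-0.495,-0.9,0.42,-0.354]
    - [-1,-0.495,-0.9,0.42,-0.354]
    - [-1,-0.495,-0.9,0.42,-0.354]
    - [-1,-0.495,-0.9,0.42,-0.354]

```text
time_s: 17.25
position: [0.4586, 0.117, 0.1191]
tcp_rot: [[0.671, -0.742, 0.0], [-0.742, -0.671, -0.0], [0.0, -0.0, -1.0]]
force: [0.4, 0.3, -1.1]
opening: 0.634
grasp_force: 30.0
```

step_arm:
  targets:
    - [-1,0,-0.15,0,0]
    - [-1,0,-0.263,0,0]
    - [-1,0,-0.263,-0.1,0]
    - [-1,0,-0.263,-0.2,0]
    - [-1,0,-0.263,-0.3,0]
    - [-1,0,-0.263,-0.351,0]
    - [-1,0,-0.263,-0.351,0]
    - [-1,0,-0.263,-0.351,0]

```text
time_s: 18.05
position: [0.4587, 0.0513, 0.0313]
tcp_rot: [[0.67, -0.742, -0.0], [-0.742, -0.67, 0.0], [-0.0, 0.0, -1.0]]
force: [-0.4, 0.3, -0.7]
opening: 0.631
grasp_force: 30.0
```

```bash
python3 - <<'E'
from fit import *
s=read_state(); p=s['position']; R_=s['tcp_rot'];print(p,s['joint_positions'].round(1),R_[:2,:2].round(3),s['opening'],s['force'])
snap('wrist','w11')
z=p[2]-.0056
f=fitdisc('w11',p[0],p[1],z,.04,np.arctan2(R_[1,0],R_[0,0])); print(f.round(4),((np.array([f[0],f[1],z])-p)@R_*1000).round(1))
print(((np.array([.502,.003,p[2]])-p)@R_*1000).round(1),R_[:,0])
cv2.imwrite('pics/w11r.png',np.hstack([rect('w11',.502,.003,z_,.035) for z_ in(.055,.018)])[:,:,::-1])
p_=rect('w11',.502,.003,.055,.035); h=cv2.cvtColor(p_,cv2.COLOR_RGB2HSV); print(p_[40:100:10,70],p_[70,40:100:10])
E
```

```text
[0.4586531  0.05127559 0.03133808] [ -7.5  39.2 113.8  -0.   27.  130.4] [[ 0.67  -0.742]
 [-0.742 -0.67 ]] 0.6306565105158249 [-0.42593678  0.31256559 -0.65994442]
[4.595000e-01 5.040000e-02 3.125373e+02 5.300000e-01] [ 1.2 -0.1  5.6]
[64.9  0.2 -0. ] [ 6.70280280e-01 -7.42108022e-01 -1.73670589e-04]
[[175  32  14]
 [ 95  40  20]
 [109  57  30]
 [109  58  27]
 [101  53  24]
 [103  55  25]] [[161  22   5]
 [ 95  50  23]
 [110  58  28]
 [109  58  27]
 [106  56  29]
 [ 99  53  27]]
```

View pics/w11.png

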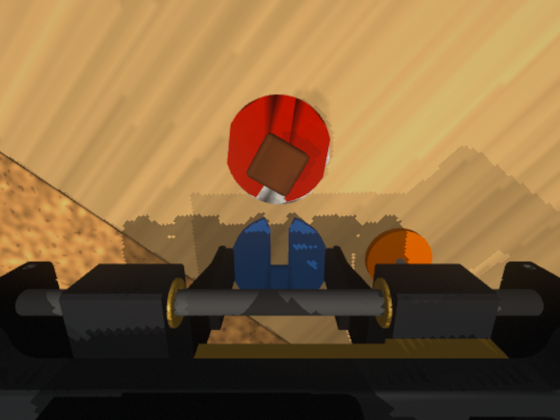

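The wrist view shows blue held with its slot aimed at the hanger. Red lies at about (279,149) and the grip top at (277,165). I'll measure both numerically.

```bash
cat >> fit.py <<'E'
def grip2(name,cx=.502,cy=.003,z=.055,half=.03):
    p=rect(name,cx,cy,z,half).astype(int); r,g,b=p[...,0],p[...,1],p[...,2]
    m=((r>60)&(r<140)&(g>.42*r)&(g<.66*r)&(b<.38*r)).astype(np.uint8); m=cv2.morphologyEx(m,cv2.MORPH_OPEN,np.ones((9,9)))
    n,l,st,ce=cv2.connectedComponentsWithStats(m); k=1+np.argmax(st[1:,4])
    c=max(cv2.findContours((l==k).astype(np.uint8),0,1)[0],key=cv2.contourArea); (a,b_),wh,ang=cv2.minAreaRect(c)
    return np.array([cx-half+b_*R,cy-half+a*R]),np.array(wh)*R,ang
E
python3 - <<'E'
from fit import *
s=read_state(); p=s['position']; R_=s['tcp_rot']
g=grip2('w11'); print(g,((np.r_[g[0],p[2]]-p)@R_*1000).round(1))
f=fitdisc('w11',.503,.003,.018,.045,np.radians(125)); print(f.round(4)); print(((np.r_[f[:2],p[2]]-p)@R_*1000).round(1))
E
```

```text
(array([0.50287941, 0.00316765]), array([0.02131342, 0.02153035]), 77.47119140625) [65.1 -0.4  0. ]
[5.050000e-01 1.200000e-03 1.230803e+02 2.528000e+00]
[68.  -0.7  0. ]
```

step_arm:
  targets:
    - [-1,0.03,-0.033,0,0]
    - [-1,0.06,-0.066,0,0]
    - [-1,0.09,-0.1,0,0]
    - [-1,0.12,-0.133,0,0]
    - [-1,0.15,-0.166,0,0]
    - [-1,0.18,-0.199,0,0]
    - [-1,0.18,-0.199,0,0]
    - [-1,0.18,-0.199,0,0]
    - [-1,0.18,-0.199,-0.004,0]
    - [-1,0.18,-0.199,-0.007,0]
    - [-1,0.18,-0.199,-0.007,0]

```text
time_s: 19.2
position: [0.5032, 0.0016, 0.0296]
tcp_rot: [[0.67, -0.742, -0.0], [-0.742, -0.67, 0.0], [-0.0, 0.0, -1.0]]
force: [0.1, 0.4, -1.2]
opening: 0.631
grasp_force: 30.0
```

```bash
python3 - <<'E'
from fit import *
s=read_state(); p=s['position']; R_=s['tcp_rot'];print(p,s['force'])
snap('wrist','w12'); g=grip2('w12',.503,.003); print(g,((np.r_[g[0],p[2]]-p)@R_*1000).round(1))
z=p[2]-.0056
f=fitdisc('w12',p[0],p[1],z,.04,np.arctan2(R_[1,0],R_[0,0])); print(f.round(4),((np.array([f[0],f[1],z])-p)@R_*1000).round(1))
E
```

```text
[0.50316263 0.0015629  0.02958079] [ 0.05876931  0.35521455 -1.22036734]Traceback (most recent call last):
  File "<stdin>", line 3, in <module>
  File "fit.py", line 42, in grip2
    n,l,st,ce=cv2.connectedComponentsWithStats(m); k=1+np.argmax(st[1:,4])
                                                       ~~~~~~~~~^^^^^^^^^^
    return _wrapfunc(a, 'argmax', axis=axis, out=out, **kwds)
    return bound(*args, **kwds)
ValueError: attempt to get argmax of an empty sequence
```

step_arm:
  targets:
    - [1,0,0,0,0]
    - [1,0,0,0,0]
    - [1,0,0,0,0]
    - [1,0,0,0,0]
    - [1,0,0,0.15,0]
    - [1,0,0,0.3,0]
    - [1,0,0,0.4,0.672]
    - [1,0,0,0.4,0.672]
    - [1,-0.1,0.18,0.4,0.672]
    - [1,-0.2,0.36,0.4,0.672]
    - [1,-0.3,0.54,0.4,0.672]
    - [1,-0.3,0.72,0.4,0.672]
    - [1,-0.3,0.92,0.4,0.672]
    - [1,-0.3,0.92,0.4,0.672]
    - [1,-0.3,0.92,0.4,0.672]
    - [1,-0.3,0.92,0.4,0.672]
    - [1,-0.3,0.92,0.4,0.672]
    - [1,-0.3,0.92,0.4,0.672]
    - [1,-0.3,0.92,0.4,0.672]
    - [1,-0.3,0.92,0.4,0.672]

```text
time_s: 21.25
position: [0.4283, 0.2312, 0.1297]
tcp_rot: [[0.297, 0.955, -0.0], [0.955, -0.297, 0.0], [0.0, -0.0, -1.0]]
force: [-0.5, 0.7, 0.1]
opening: 0.998
grasp_force: 0.0
```

```bash
python3 - <<'E'
from fit import *
s=read_state(); p=s['position']; R_=s['tcp_rot'];print(p,s['joint_positions'].round(1),R_[:2,:2].round(3))
snap('wrist','w13'); snap('top','top13')
for th in (60,75,90): print('cop',fitdisc('w13',.421,.3405,.009,.05,np.radians(th)).round(4),fitdisc('top13',.420,.344,.009,.05,np.radians(th)).round(4))
print('blue on',fitdisc('top13',.5016,.0065,.024,.045,np.radians(-48)).round(4))
try: print(grip2('top13'))
except Exception as e: print(e)
E
```

```text
[0.42831017 0.23122042 0.12973176] [ 15.2  29.  107.2   0.   43.9  32.5] [[ 0.297  0.955]
 [ 0.955 -0.297]]
cop [ 0.4185  0.3395 85.7385  0.6703] [0.4258 0.3561 1.9252 1.0162]
cop [ 0.4185  0.3395 85.7357  0.6703] [0.4258 0.3561 1.922  1.0162]
cop [ 0.4185  0.3395 85.7413  0.6703] [0.4258 0.3561 1.9231 1.0162]
blue on [5.031000e-01 4.400000e-03 3.086311e+02 2.943200e+00]
(array([0.50376471, 0.00369118]), array([0.01564355, 0.01697749]), 75.96376037597656)
```

```bash
python3 - <<'E'
import fit; from fit import *
o=fit.rect
def rc(*a):
    p=cv2.GaussianBlur(o(*a),(0,0),2).astype(float)+8; q=p/p.sum(2,keepdims=True); return np.clip(q*255,0,255).astype(np.uint8)
ocv=cv2.cvtColor
cv2.cvtColor=lambda p,c:p
fit.rect=rc
for th in (50,75,95): print([fitdisc(n,x,y,.009,.045,np.radians(th)).round(4) for n,x,y in (('w13',.421,.3405),('top10',.42,.344),('top0',.42,.344))])
E
```

```text
[array([ 0.422 ,  0.3422, 75.9901, 10.2471]), array([ 0.4208,  0.3461, 76.9291,  9.463 ]), array([ 0.421 ,  0.3457, 77.5791,  9.5927])]
[array([ 0.422 ,  0.3422, 75.9906, 10.2471]), array([ 0.4208,  0.3461, 76.928 ,  9.463 ]), array([ 0.421 ,  0.3457, 77.5819,  9.5927])]
[array([ 0.422 ,  0.3422, 75.9881, 10.2471]), array([ 0.4208,  0.3461, 76.9329,  9.463 ]), array([ 0.421 ,  0.3457, 77.5791,  9.5927])]
```

step_arm:
  targets:
    - [1,-0.025,0.2,0,0.02]
    - [1,-0.025,0.444,0,0.02]
    - [1,-0.025,0.444,0,0.02]
    - [1,-0.025,0.444,-0.15,0.02]
    - [1,-0.025,0.444,-0.3,0.02]
    - [1,-0.025,0.444,-0.4,0.02]
    - [1,-0.025,0.444,-0.45,0.02]
    - [1,-0.025,0.444,-0.465,0.02]
    - [1,-0.025,0.444,-0.465,0.02]
    - [-1,-0.025,0.444,-0.465,0.02]
    - [-1,-0.025,0.444,-0.465,0.02]
    - [-1,-0.025,0.444,-0.465,0.02]
    - [-1,-0.025,0.444,-0.465,0.02]
    - [-1,-0.025,0.444,-0.465,0.02]
    - [-1,-0.025,0.444,-0.465,0.02]

```text
time_s: 22.85
position: [0.4222, 0.3423, 0.0138]
tcp_rot: [[0.243, 0.97, 0.0], [0.97, -0.243, 0.0], [0.0, 0.0, -1.0]]
force: [-0.6, 0.1, 3.7]
opening: 0.633
grasp_force: 30.0
```

step_arm:
  targets:
    - [-1,0,0,0.15,0]
    - [-1,0,0,0.3,0]
    - [-1,0,0,0.44,0]
    - [-1,0.1,-0.18,0.44,0]
    - [-1,0.2,-0.38,0.44,0]
    - [-1,0.26,-0.58,0.44,0]
    - [-1,0.26,-0.78,0.44,0]
    - [-1,0.26,-0.98,0.44,0]
    - [-1,0.26,-0.98,0.44,0]
    - [-1,0.26,-0.98,0.44,0]

```text
time_s: 23.85
position: [0.4872, 0.0957, 0.1233]
tcp_rot: [[0.247, 0.969, -0.001], [0.969, -0.247, 0.0], [0.0, -0.001, -1.0]]
force: [0.4, 0.4, -1.2]
opening: 0.633
grasp_force: 30.0
```

step_arm:
  targets:
    - [-1,0,-0.2,0,0]
    - [-1,0,-0.4,0,0]
    - [-1,0,-0.629,0,0]
    - [-1,0,-0.629,0,0]
    - [-1,0,-0.629,0,0]
    - [-1,0,-0.629,-0.15,0]
    - [-1,0,-0.629,-0.3,0]
    - [-1,0,-0.629,-0.348,0]
    - [-1,0,-0.629,-0.348,0]
    - [-1,0,-0.629,-0.348,0]

```text
time_s: 24.85
position: [0.4876, -0.0588, 0.037]
tcp_rot: [[0.241, 0.971, 0.0], [0.971, -0.241, 0.0], [0.0, 0.0, -1.0]]
force: [-0.5, 0.7, -0.6]
opening: 0.633
grasp_force: 30.0
```

```bash
python3 - <<'E'
from fit import *
s=read_state(); p=s['position']; R_=s['tcp_rot'];print(p,R_[:2,:2].round(3),s['opening'],s['force'])
snap('wrist','w14')
z=p[2]-.0048
f=fitdisc('w14',p[0],p[1],z,.04,np.arctan2(R_[1,0],R_[0,0])); print(f.round(4),((np.array([f[0],f[1],z])-p)@R_*1000).round(1))
g=grip2('w14'); print(g,((np.r_[g[0],p[2]]-p)@R_*1000).round(1))
f=fitdisc('w14',.503,.003,.024,.045,np.radians(-48)); print(f.round(4)); print(((np.r_[f[:2],p[2]]-p)@R_*1000).round(1))
E
```

```text
[ 0.48762295 -0.05882022  0.03700942] [[ 0.241  0.971]
 [ 0.971 -0.241]] 0.6331536246612802 [-0.4516236   0.68635427 -0.5934777 ]
[ 4.93700e-01 -4.94000e-02  6.77154e+01  1.69900e-01] [10.6  3.6  4.8]
(array([0.501  , 0.00625]), array([0.009 , 0.0065]), 90.0) [66.4 -2.7  0. ]
[5.04000e-01 5.00000e-04 3.10237e+02 1.78420e+00]
[61.5  1.6  0. ]
```

```bash
python3 - <<'E'
from fit import *
s=read_state(); p=s['position']; R_=s['tcp_rot']
q=rect('w14',.5029,.0032,.055,.03).astype(int); r,g,b=q[...,0],q[...,1],q[...,2]
m=((r>1.4*b)&(r>g*1.3)).astype(np.uint8); m=cv2.morphologyEx(m,cv2.MORPH_OPEN,np.ones((9,9)))
n,l,st,ce=cv2.connectedComponentsWithStats(m); print(st,ce)
k=l[60,60]; c=max(cv2.findContours((l==k).astype(np.uint8),0,1)[0],key=cv2.contourArea); (a,b_),wh,ang=cv2.minAreaRect(c)
G=np.array([.5029-.03+b_*R,.0032-.03+a*R,p[2]]); print(G,np.array(wh)*R,ang,((G-p)@R_*1000).round(1))
E
```

```text
[[    0     0   120   120 11846]
 [    0    11    11    26   245]
 [   16    43    62    65  2309]] [[62.83226406 57.79782205]
 [ 4.42040816 24.55102041]
 [48.24859246 71.94110004]]
[ 0.50850113 -0.0043618   0.03748607] [0.02565195 0.03625193] 57.9946174621582 [58.2  6.5  0. ]
```

```bash
python3 - <<'E'
from fit import *
s=read_state(); p=s['position']; R_=s['tcp_rot']
q=rect('w14',.5029,.0032,.055,.03).astype(int); r,g,b=q[...,0],q[...,1],q[...,2]
m=((r>1.4*b)&(r>g*1.3)&(g>.36*r)).astype(np.uint8); m=cv2.morphologyEx(m,cv2.MORPH_OPEN,np.ones((9,9)))
n,l,st,ce=cv2.connectedComponentsWithStats(m); print(st)
k=1+np.argmax(st[1:,4]); c=max(cv2.findContours((l==k).astype(np.uint8),0,1)[0],key=cv2.contourArea); (a,b_),wh,ang=cv2.minAreaRect(c)
G=np.array([.5029-.03+b_*R,.0032-.03+a*R,p[2]]); print(G,np.array(wh)*R,ang,((G-p)@R_*1000).round(1))
E
```

```text
[[    0     0   120   120 12361]
 [    0    11    11    26   245]
 [   31    43    47    47  1794]]
[5.05758566e-01 1.28869247e-04 3.74860727e-02] [0.02127243 0.02161915] 78.2317123413086 [61.9  2.8 -0. ]
```

step_arm:
  targets:
    - [-1,0.011,-0.003,0,0]
    - [-1,0.011,-0.003,0,0]
    - [-1,0.02,0.033,0,0]
    - [-1,0.03,0.073,0,0]
    - [-1,0.04,0.114,0,0]
    - [-1,0.05,0.155,0,0]
    - [-1,0.06,0.195,0,0]
    - [-1,0.0705,0.238,0,0]
    - [-1,0.0705,0.238,0,0]
    - [-1,0.0705,0.238,0,0]
    - [-1,0.0705,0.238,-0.005,0]
    - [-1,0.0705,0.238,-0.009,0]
    - [-1,0.0705,0.238,-0.009,0]

```text
time_s: 26.2
position: [0.5049, -0.0008, 0.0348]
tcp_rot: [[0.244, 0.97, 0.0], [0.97, -0.244, 0.0], [0.0, 0.0, -1.0]]
force: [-0.7, 1.1, 6.0]
opening: 0.635
grasp_force: 30.0
```

step_arm:
  targets:
    - [1,0,0,0,0]
    - [1,0,0,0,0]
    - [1,0,0,0,0]
    - [1,0,0,0,0]
    - [1,0,0,0.15,0]
    - [1,0,0,0.3,0]
    - [1,0,0,0.4,0]
    - [1,0,-0.2,0.4,0]
    - [1,0,-0.36,0.4,0]
    - [1,0,-0.36,0.4,0]
    - [1,0,-0.36,0.4,0]

```text
time_s: 27.3
position: [0.5044, -0.0911, 0.134]
tcp_rot: [[0.245, 0.969, -0.001], [0.969, -0.245, 0.001], [0.0, -0.001, -1.0]]
force: [0.4, 0.5, -1.3]
opening: 1.0
grasp_force: 0.0
```

```bash
python3 - <<'E'
from fit import *
s=read_state(); p=s['position']; R_=s['tcp_rot'];print(p,R_[:2,:2].round(3),s['opening'],s['force'])
snap('wrist','w15'); snap('side','s15'); snap('top','top15')
w=rect('w15',.506,.001,.03,.05); S=cv2.imread('pics/s15.png')[:,:,::-1]; u,v=w2p('s15',[[.506,.001,.03]])[0].astype(int)
a=cv2.resize(S[v-30:v+30,u-20:u+20],(400,600),interpolation=cv2.INTER_CUBIC)
T=np.load('pics/top15.npz')['color']
cv2.imwrite('pics/i15.png',np.hstack([a,np.vstack([cv2.resize(w,(300,300)),cv2.resize(T[205:260,252:307],(300,300),interpolation=cv2.INTER_CUBIC)])])[:,:,::-1])
print(fitdisc('w15',.506,.001,.030,.045,np.radians(76)).round(4),fitdisc('top15',.505,.005,.030,.045,np.radians(76)).round(4))
E
```

```text
[ 0.50444511 -0.09110917  0.13400078] [[ 0.245  0.969]
 [ 0.969 -0.245]] 0.9997520509509062 [ 0.38321979  0.47031208 -1.33674698]
[  0.5056   0.     117.347    0.5793] [4.97400e-01 1.64000e-02 9.60893e+01 5.39200e-01]
```

View pics/i15.png

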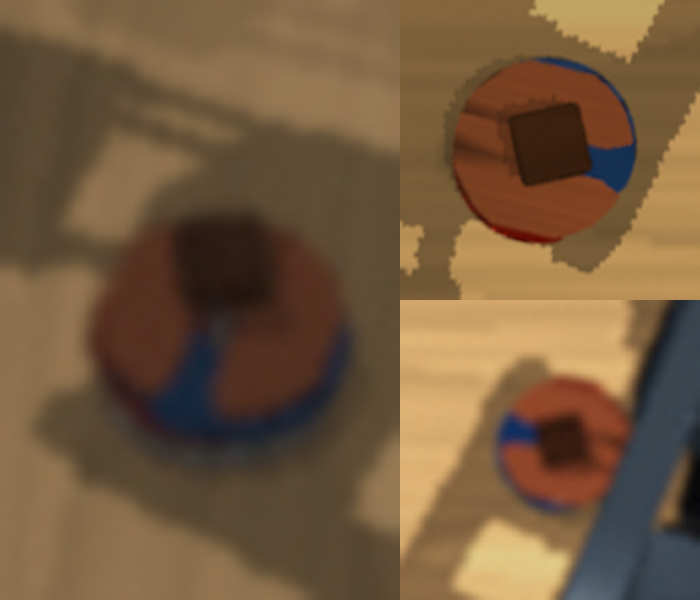

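The crops show all four discs stacked level under the grip, copper on top with its slot to the +y side and blue showing below it. Next I'll measure the grip and take hold of it.

```bash
python3 - <<'E'
from fit import *
s=read_state(); p=s['position']
for n,cx,cy in(('w15',.505,.001),('top15',.505,.005)):
    q=rect(n,cx,cy,.055,.03).astype(int); r,g,b=q[...,0],q[...,1],q[...,2]
    print(q[60,60],q[35,60],q[85,60])
    for T in (75,90,105):
        m=((r<T)&(r>1.4*b)).astype(np.uint8); m=cv2.morphologyEx(m,cv2.MORPH_OPEN,np.ones((9,9)))
        nn,l,st,ce=cv2.connectedComponentsWithStats(m)
        if nn<2: continue
        k=l[60,60] or 1+np.argmax(st[1:,4]); c=max(cv2.findContours((l==k).astype(np.uint8),0,1)[0],key=cv2.contourArea); (a,b_),wh,ang=cv2.minAreaRect(c)
        print(n,T,np.array([cx-.03+b_*R,cy-.03+a*R]).round(4),np.array(wh)*R,ang)
E
```

```text
[59 32 16] [102  53  28] [109  55  28]
w15 75 [ 5.058e-01 -5.000e-04] [0.02216112 0.02196501] 78.69007110595703
w15 90 [ 0.5058 -0.0008] [0.02272347 0.02304886] 77.47119140625
w15 105 [ 0.5052 -0.0024] [0.02554644 0.02627055] 79.99201965332031
[54 26 15] [77 37 22] [131  63  36]
top15 75 [0.5036 0.003 ] [0.02039608 0.02069025] 78.69007110595703
top15 90 [0.5035 0.002 ] [0.023 0.022] 90.0
top15 105 [0.5032 0.0013] [0.0255 0.0245] 90.0
```

step_arm:
  targets:
    - [1,0.005,0.15,0,0.143]
    - [1,0.005,0.363,0,0.143]
    - [1,0.005,0.363,0,0.143]
    - [1,0.005,0.363,0,0.143]
    - [1,0.005,0.363,-0.1,0.143]
    - [1,0.005,0.363,-0.2,0.143]
    - [1,0.005,0.363,-0.3,0.143]
    - [1,0.005,0.363,-0.34,0.143]
    - [1,0.005,0.363,-0.34,0.143]
    - [-1,0.005,0.363,-0.34,0.143]
    - [-1,0.005,0.363,-0.34,0.143]
    - [-1,0.005,0.363,-0.34,0.143]
    - [-1,0.005,0.363,-0.34,0.143]
    - [-1,0.005,0.363,-0.34,0.143]
    - [-1,0.005,0.363,-0.34,0.143]
    - [-1,0.005,0.363,-0.34,0.143]
    - [-1,0.005,0.363,-0.34,0.143]
    - [-1,0.005,0.363,-0.34,0.143]

```text
time_s: 29.25
position: [0.5059, 0.0003, 0.0492]
tcp_rot: [[-0.203, 0.979, -0.0], [0.979, 0.203, 0.0], [0.0, -0.0, -1.0]]
force: [-3.3, -1.1, 3.1]
opening: 0.265
grasp_force: 1.7
```

step_arm:
  targets:
    - [-1,0,0,0,0]
    - [-1,0,0,0,0]
    - [-1,0,0,0,0]
    - [-1,0,0,0.03,0]
    - [-1,0,0,0.08,0]
    - [-1,0,0,0.15,0]
    - [-1,0,0,0.22,0]
    - [-1,0,0,0.3,0]
    - [-1,0,0,0.38,0]
    - [-1,0,0,0.45,0]
    - [-1,0,0,0.52,0]
    - [-1,0,0,0.57,0]
    - [-1,0,0,0.6,0]
    - [-1,0,0,0.6,0]

```text
time_s: 30.65
position: [0.5064, 0.0002, 0.2004]
tcp_rot: [[-0.203, 0.979, 0.002], [0.979, 0.203, -0.0], [-0.001, 0.002, -1.0]]
force: [-0.1, 0.6, -6.4]
opening: 0.252
grasp_force: 30.0
```

step_arm:
  targets:
    - [-1,-0.02,-0.06,0,-0.03]
    - [-1,-0.04,-0.12,0,-0.06]
    - [-1,-0.06,-0.18,0,-0.09]
    - [-1,-0.08,-0.24,0,-0.12]
    - [-1,-0.1,-0.3,0,-0.15]
    - [-1,-0.12,-0.36,0,-0.18]
    - [-1,-0.14,-0.42,0,-0.21]
    - [-1,-0.16,-0.48,0,-0.24]
    - [-1,-0.18,-0.54,0,-0.27]
    - [-1,-0.2,-0.6,0,-0.3]
    - [-1,-0.22,-0.66,0,-0.33]
    - [-1,-0.24,-0.72,0,-0.36]
    - [-1,-0.26,-0.78,0,-0.4]
    - [-1,-0.26,-0.84,0,-0.44]
    - [-1,-0.26,-0.9,0,-0.48]
    - [-1,-0.26,-0.95,0,-0.52]
    - [-1,-0.26,-0.98,0,-0.56]
    - [-1,-0.26,-0.98,0,-0.564]
    - [-1,-0.26,-0.98,0,-0.564]
    - [-1,-0.26,-0.98,0,-0.564]

```text
time_s: 32.65
position: [0.4406, -0.2438, 0.1987]
tcp_rot: [[1.0, 0.005, -0.001], [0.005, -1.0, 0.001], [-0.001, -0.001, -1.0]]
force: [0.1, 0.7, -6.2]
opening: 0.25
grasp_force: 30.0
```

```bash
python3 - <<'E'
from fit import *
s=read_state(); p=s['position']; R_=s['tcp_rot'];print(p,R_[:2,:2].round(3),s['opening'],s['grasp_force'],s['force'],s['moment'],s['joint_positions'].round(1))
snap('wrist','w16'); snap('top','top16')
q=rect('w16',.555,-.266,.09,.08); print(q[::20,160].tolist(), q[160,::20].tolist())
E
```

```text
[ 0.44056974 -0.24380788  0.19870267] [[ 1.     0.005]
 [ 0.005 -1.   ]] 0.24981461971775878 29.954027831554413 [ 0.0568007   0.71744053 -6.17957355] [-0.091354    0.16577455  0.04964292] [-41.7  23.6 101.2   0.   55.3  48. ]
[[141, 110, 66], [210, 164, 99], [209, 163, 99], [136, 132, 127], [135, 132, 127], [132, 129, 126], [116, 115, 111], [72, 67, 62], [35, 32, 29], [35, 34, 31], [115, 69, 46], [133, 130, 127], [133, 130, 126], [212, 166, 100], [0, 0, 0], [0, 0, 0]] [[51, 48, 46], [12, 11, 11], [129, 126, 122], [135, 132, 127], [133, 130, 127], [34, 33, 29], [34, 32, 29], [35, 33, 29], [35, 32, 29], [35, 33, 29], [36, 33, 29], [57, 57, 53], [118, 115, 110], [196, 152, 91], [196, 152, 91], [196, 153, 92]]
```

```bash
python3 - <<'E'
from fit import *
for n in ('w16','top0'):
    q=rect(n,.555,-.266,.09,.08).astype(int)
    for lo,hi in ((20,50),(25,60)):
        m=((q.max(2)<hi)&(q.max(2)>lo)&(q.max(2)-q.min(2)<20)).astype(np.uint8); m=cv2.morphologyEx(m,cv2.MORPH_OPEN,np.ones((15,15)))
        nn,l,st,ce=cv2.connectedComponentsWithStats(m); print(n,lo,st[1:].tolist())
        for k in range(1,nn):
            if st[k,4]<1500: continue
            c=max(cv2.findContours((l==k).astype(np.uint8),0,1)[0],key=cv2.contourArea); (a,b_),wh,ang=cv2.minAreaRect(c)
            print(np.array([.555-.08+b_*R,-.266-.08+a*R]).round(4),(np.array(wh)*R).round(4),round(ang,1))
E
```

```text
w16 20 [[91, 135, 128, 66, 6515]]
[ 0.5585 -0.2687] [0.0632 0.0263] 8.5
w16 25 [[91, 136, 129, 65, 6414], [0, 149, 18, 40, 663]]
[ 0.5587 -0.2686] [0.0637 0.0262] 8.1
top0 20 [[0, 96, 29, 94, 2145]]
[ 0.5462 -0.339 ] [0.0465 0.014 ] 90.0
top0 25 [[0, 99, 27, 37, 915], [164, 120, 112, 48, 3243], [0, 145, 19, 46, 790]]
[ 0.5463 -0.2365] [0.0576 0.0205] 17.7
```

step_arm:
  targets:
    - [-1,0.06,-0.02,0,0]
    - [-1,0.12,-0.04,0,0]
    - [-1,0.18,-0.06,0,0]
    - [-1,0.25,-0.08,0,0]
    - [-1,0.32,-0.099,0,0]
    - [-1,0.38,-0.099,0,0]
    - [-1,0.43,-0.099,0,0]
    - [-1,0.46,-0.099,0,0]
    - [-1,0.474,-0.099,0,0]
    - [-1,0.474,-0.099,0,0]
    - [-1,0.474,-0.099,-0.05,0]
    - [-1,0.474,-0.099,-0.1,0]
    - [-1,0.474,-0.099,-0.15,0]
    - [-1,0.474,-0.099,-0.19,0]
    - [-1,0.474,-0.099,-0.21,0]
    - [-1,0.474,-0.099,-0.22,0]
    - [-1,0.474,-0.099,-0.22,0]

```text
time_s: 34.45
position: [0.5596, -0.2696, 0.1438]
tcp_rot: [[1.0, 0.003, -0.0], [0.003, -1.0, 0.0], [-0.0, -0.0, -1.0]]
force: [-0.5, -0.4, -5.2]
opening: 0.25
grasp_force: 30.0
```

```bash
python3 - <<'E'
from fit import *
s=read_state(); p=s['position']; R_=s['tcp_rot'];print(p,s['force'],s['grasp_force'])
snap('wrist','w17'); snap('side','s17')
q=rect('w17',.5586,-.2686,.09,.06).astype(int)
for x in (40,60,80): print([q[i,x].tolist() for i in range(0,240,20)])
E
```

```text
[ 0.55956632 -0.26956793  0.1438325 ] [-0.50000149 -0.40263745 -5.24729219] 29.95411992073059
[[84, 81, 77], [47, 44, 42], [71, 52, 19], [15, 14, 14], [109, 106, 102], [109, 107, 102], [64, 62, 59], [63, 62, 59], [79, 77, 76], [82, 80, 76], [82, 79, 75], [130, 127, 121]]
[[85, 82, 77], [50, 47, 44], [18, 13, 13], [19, 14, 13], [22, 16, 14], [103, 53, 30], [124, 65, 35], [104, 98, 91], [66, 64, 61], [67, 64, 63], [82, 79, 76], [130, 126, 122]]
[[86, 82, 77], [50, 46, 44], [22, 17, 15], [22, 17, 16], [21, 18, 15], [41, 25, 18], [124, 65, 35], [37, 52, 82], [33, 47, 71], [58, 36, 25], [71, 63, 58], [132, 128, 123]]
```

step_arm:
  targets:
    - [-1,-0.002,0.003,-0.006,0]
    - [-1,-0.002,0.003,-0.012,0]
    - [-1,-0.002,0.003,-0.016,0]
    - [-1,-0.002,0.003,-0.018,0]
    - [-1,-0.002,0.003,-0.019,0]
    - [-1,-0.002,0.003,-0.019,0]

```text
time_s: 35.15
position: [0.5591, -0.2688, 0.1394]
tcp_rot: [[1.0, 0.003, -0.0], [0.003, -1.0, 0.0], [-0.0, -0.0, -1.0]]
force: [0.4, -0.9, -6.1]
opening: 0.248
grasp_force: 30.0
```

step_arm:
  targets:
    - [-1,0,0,-0.002,0]
    - [-1,0,0,-0.003,0]
    - [-1,0,0,-0.003,0]
    - [-1,0,0,-0.003,0]

```text
time_s: 35.55
position: [0.5592, -0.2688, 0.1391]
tcp_rot: [[1.0, 0.003, 0.0], [0.003, -1.0, -0.0], [0.0, 0.0, -1.0]]
force: [-1.4, 1.2, -2.3]
opening: 0.249
grasp_force: 30.0
```

Contact: the seat now carries most of the weight. I'll release gently and lift.

step_arm:
  targets:
    - [-1,0,0,-0.001,0]
    - [-1,0,0,-0.001,0]
    - [-0.3,0,0,-0.001,0]
    - [-0.2,0,0,-0.001,0]
    - [0,0,0,-0.001,0]
    - [0,0,0,-0.001,0]
    - [0,0,0,0.1,0]
    - [0,0,0,0.2,0]
    - [0,0,0,0.3,0]
    - [0,-0.2,0,0.3,0]
    - [0,-0.4,0,0.3,0]
    - [0,-0.5,0,0.3,0]
    - [0,-0.5,0,0.3,0]
    - [0,-0.5,0,0.3,0]

```text
time_s: 36.95
position: [0.4345, -0.2695, 0.2142]
tcp_rot: [[1.0, 0.002, 0.002], [0.002, -1.0, -0.001], [0.002, 0.001, -1.0]]
force: [-0.3, 0.2, 0.2]
opening: 0.5
grasp_force: 0.0
```

```bash
python3 - <<'E'
from fit import *
s=read_state(); p=s['position'];print(p,s['force'],s['opening'])
snap('wrist','w18'); snap('side','s18'); snap('top','top18')
q=rect('w18',.559,-.269,.145,.03).astype(int); r,g,b=q[...,0],q[...,1],q[...,2]
print(q[60,20:110:15].tolist())
for T in (.50,.55):
    m=((r>1.6*b)&(g<.62*r)&(g>.42*r)&(r<130)).astype(np.uint8); m=cv2.morphologyEx(m,cv2.MORPH_OPEN,np.ones((9,9)))
nn,l,st,ce=cv2.connectedComponentsWithStats(m); print(st[1:].tolist())
k=1+np.argmax(st[1:,4]); c=max(cv2.findContours((l==k).astype(np.uint8),0,1)[0],key=cv2.contourArea); (a,b_),wh,ang=cv2.minAreaRect(c)
print(np.array([.559-.03+b_*R,-.269-.03+a*R]).round(4),np.array(wh)*R,ang)
print('cop',[fitdisc(n,.559,-.269+d,.12,.045,t).round(4) for n,d in(('w18',0),('top18',.004)) for t in (-.3,)])
# ball
for n in('w18','top18'):
    q=rect(n,.51,-.375,.102,.06).astype(int); r,g,b=q[...,0],q[...,1],q[...,2]; m=((r>110)&(g<.3*r)&(b<.3*r)); i,j=np.nonzero(m); print(n,m.sum(), .51-.06+i.mean()*R,-.375-.06+j.mean()*R,(np.ptp(i)*R,np.ptp(j)*R))
E
```

```text
[ 0.43449337 -0.26945482  0.21418274] [-0.34428118  0.18603606  0.19278016] 0.49984641986124156
[[206, 124, 66], [192, 98, 50], [93, 49, 22], [102, 52, 23], [83, 42, 19], [206, 115, 59]]
[[37, 35, 45, 50, 2108]]
[ 0.5588 -0.2695] [0.0245 0.022 ] 90.0
cop [array([ 5.577000e-01, -2.708000e-01,  3.403218e+02,  4.122000e-01]), array([ 5.574000e-01, -2.652000e-01,  3.350059e+02,  6.803000e-01])]
w18 1957 0.5186977516607052 -0.3782810424118549 (np.float64(0.025), np.float64(0.0245))
top18 783 0.5219067688378033 -0.37037037037037035 (np.float64(0.015), np.float64(0.019))
```

The hanger stands upright at (0.559, −0.2695), within 1 mm of the seat's middle, with the discs level. The ball is at (0.519, −0.378). Next is the lever.

step_arm:
  targets:
    - [-1,0.08,-0.2,0,0]
    - [-1,0.171,-0.402,0,0]
    - [-1,0.171,-0.402,0,0]
    - [-1,0.171,-0.402,0,0]
    - [-1,0.171,-0.402,-0.15,0]
    - [-1,0.171,-0.402,-0.3,0]
    - [-1,0.171,-0.402,-0.441,0]
    - [-1,0.171,-0.402,-0.441,0]
    - [-1,0.171,-0.402,-0.441,0]
    - [-1,0.171,-0.402,-0.441,0]

```text
time_s: 38.1
position: [0.4779, -0.3696, 0.1054]
tcp_rot: [[1.0, 0.004, 0.002], [0.004, -1.0, -0.002], [0.002, 0.002, -1.0]]
force: [0.1, -0.1, -0.4]
opening: 0.005
grasp_force: 0.0
```

step_arm:
  targets:
    - [-1,0.04,-0.006,0,0]
    - [-1,0.08,-0.012,0,0]
    - [-1,0.12,-0.017,0,0]
    - [-1,0.16,-0.023,0,0]
    - [-1,0.2,-0.029,0,0]
    - [-1,0.24,-0.035,0,0]
    - [-1,0.28,-0.041,0,0]
    - [-1,0.3,-0.043,0,0]
    - [-1,0.317,-0.046,0,0]
    - [-1,0.317,-0.046,0,0]
    - [-1,0.317,-0.046,0,0]

```text
time_s: 39.2
position: [0.5562, -0.3806, 0.1034]
tcp_rot: [[1.0, 0.003, 0.0], [0.003, -1.0, 0.0], [0.0, -0.0, -1.0]]
force: [-0.5, 0.7, 0.2]
opening: 0.006
grasp_force: 0.0
```

```bash
python3 - <<'E'
from fit import *
s=read_state(); p=s['position'];print(p,s['force'],s['opening'])
snap('wrist','w19'); snap('top','top19')
for n in('w19','top19'):
    q=rect(n,.55,-.38,.102,.07).astype(int); r,g,b=q[...,0],q[...,1],q[...,2]; m=((r>90)&(g<.3*r)&(b<.3*r)); i,j=np.nonzero(m)
    if m.sum(): print(n,m.sum(), .55-.07+i.mean()*R,-.38-.07+j.mean()*R,(np.ptp(i)*R,np.ptp(j)*R))
E
```

```text
[ 0.55621628 -0.38058836  0.10340742] [-0.54265076  0.65777201  0.15548738] 0.006310245388579387
w19 2066 0.5796790900290416 -0.38331461761858665 (np.float64(0.0265), np.float64(0.0245))
```

step_arm:
  targets:
    - [-1,0.006,-0.001,0,0]
    - [-1,0.012,-0.002,0,0]
    - [-1,0.012,-0.002,0,0]

```text
time_s: 39.6
position: [0.5571, -0.3807, 0.1034]
tcp_rot: [[1.0, 0.003, -0.004], [0.003, -1.0, 0.002], [-0.004, -0.002, -1.0]]
force: [-6.0, 0.3, 2.5]
opening: 0.006
grasp_force: 2.5
```

```bash
python3 - <<'E'
from fit import *
s=read_state(); p=s['position'];print(p,s['force'])
snap('wrist','w20')
q=rect('w20',.55,-.38,.102,.07).astype(int); r,g,b=q[...,0],q[...,1],q[...,2]; m=((r>90)&(g<.3*r)&(b<.3*r)); i,j=np.nonzero(m)
print(m.sum(), .55-.07+i.mean()*R,-.38-.07+j.mean()*R)
E
```

```text
[ 0.55711488 -0.38073313  0.10343601] [-6.03444277  0.28806565  2.49242411]
2049 0.5795888238164959 -0.383314055636896
```

The ball did not move further and the force rose to 6 N, so the lever is at its stop. I'll back off, lift clear, check and hand in.

step_arm:
  targets:
    - [-1,-0.05,0.007,0,0]
    - [-1,-0.15,0.02,0,0]
    - [-1,-0.3,0.04,0,0]
    - [-1,-0.35,0.04,0.1,0]
    - [-1,-0.4,0.1,0.3,0]
    - [-1,-0.45,0.3,0.44,0]
    - [-1,-0.48,0.42,0.44,0]
    - [-1,-0.48,0.42,0.44,0]
    - [-1,-0.48,0.42,0.44,0]
    - [-1,-0.48,0.42,0.44,0]

```text
time_s: 40.65
position: [0.44, -0.2774, 0.2135]
tcp_rot: [[1.0, 0.003, 0.002], [0.003, -1.0, -0.001], [0.002, 0.001, -1.0]]
force: [0.4, 0.5, 0.2]
opening: 0.006
grasp_force: 0.0
```

```bash
python3 - <<'E'
from fit import *
s=read_state(); p=s['position'];print(p,s['force'])
snap('wrist','w21')
q=rect('w21',.57,-.38,.102,.06).astype(int); r,g,b=q[...,0],q[...,1],q[...,2]; m=((r>90)&(g<.3*r)&(b<.3*r)); i,j=np.nonzero(m)
print(m.sum(), .57-.06+i.mean()*R,-.38-.06+j.mean()*R)
q=rect('w21',.559,-.269,.145,.03).astype(int); r,g,b=q[...,0],q[...,1],q[...,2]
m=((r>1.6*b)&(g<.62*r)&(g>.42*r)&(r<130)).astype(np.uint8); m=cv2.morphologyEx(m,cv2.MORPH_OPEN,np.ones((9,9)))
i,j=np.nonzero(m); print(m.sum(),.529+i.mean()*R,-.299+j.mean()*R)
a,b=[cv2.cvtColor(rect(n,.559,-.269,.12,.04),cv2.COLOR_RGB2GRAY).astype(int) for n in('w18','w21')]; print(abs(a-b).mean())
E
```

```text
[ 0.43999559 -0.27744214  0.21353837] [0.3761177  0.46745693 0.2487859 ]
1960 0.5813257653061225 -0.3849173469387755
2149 0.5588678455095394 -0.2693506281991624
9.6113671875
```

```bash
python3 -c "
from rig import *
print(hand_in())"
```

```text
the job is handed in; nothing more can be done
None
```

The job is handed in with no verdict returned: by my last measurements the four discs present (no brass one) are stacked with staggered slots, the loaded hanger stands upright within about 1 mm of the seat's middle, and the lever is against its stop.

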